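# Weigh the dried wood samples from the vacuum desiccator on the beam balance

## Task

The oven-dried wood samples have cooled under vacuum in the desiccator box and must be weighed as one batch: turn the red vent tap fully open first, then lift the lid off and lay it on the bench, put every sample on the pan of the beam balance, and slide the counterpoise along until the beam stands level. Put the lid back on the box and shut the tap so that the desiccant stays dry, and leave the whole batch on the pan with the beam level, for the reading. Handle the balance gently, never leaning on its pan, and do not disturb the spray can and the sanding block.

Things in the scene. Friction and masses are not known exactly. Their poses are not given: they have to be found in the camera images.
- chamber: Vacuum desiccator: an open-topped steel box fixed on the bench, outside 136 x 180 mm (x by y), 72 mm high, black rubber rim, walls 6 mm, mouth 124 x 168 mm. Origin: centre of its underside, z up. Two lugs (40 mm long, about y = 0) stick 14 mm inwards from the long walls just below the rim.
- rack (a point): Centre of the box's inner floor plate, 10 mm above the bench, axes as the box's. An aluminium rack holds the samples on edge in two rows at x = -25 and +25 mm, two to a row at about y = -40 and +40 mm: low rails (6 mm high) along y at x = 10 and 40 mm either side, with tabs 8 mm wide, 4 mm thick and 35 mm high at y = 12 and 68 mm either side; the samples' middles are free.
- lid: Loose clear acrylic lid, 142 x 186 x 15 mm, 0.55 kg, long side along y. Origin: centre of its flat underside, z up. A tapered white stud 16 mm long under each corner drops just inside the box walls (2 mm play). On the box the origin is 72 mm above the box's origin, axes along the box's (a half turn is as good); on the bench it stands on its studs, origin 16 mm up.
- lid_handle (a point): Centre of the black grab handle on the middle of the lid, 48 mm above the lid's underside: a bar 12 x 58 x 12 mm along the lid's y, 27 mm clear of the lid's top. The red tap stands at y = +62 mm, a capped pump port (44 mm above the underside) at y = -64 mm.
- tap (a joint): Angle of the vent tap, rad: 0 shut, 1.4 fully open (stop); opens anticlockwise seen from above and stays where left (0.05 N m). While it is shut the vacuum holds the lid down hard; within 0.3 rad of fully open the lid lifts freely. The lid also goes back on only with the tap open, as the air must get out; shut it once the lid is down.
- tap_grip (a point): Centre of the red tap bar, on the tap's axis, 51 mm above the lid's underside. The bar is 44 mm long, 10 mm wide, 20 mm high (pinch it across the 10 mm); at tap = 0 it lies along the lid's x, and this frame turns with it. A brass boss of 16 mm diameter stands below, up to 19 mm under this point.
- pan: Weighing pan of the beam balance: a steel tray 150 x 164 mm (x by y), its rim 3 mm thick and 18 mm high. Parallel links keep it level, so it does not matter where on it the load lies; it rises and sinks up to 11 mm with the beam. Origin on the link pin, 30 mm below the tray's inner floor.
- pan_top (a point): Centre of the pan's inner floor, about 115 mm above the bench with the beam level; x and y along the pan's sides.
- scale: Beam balance; blue base fixed on the bench, 76 mm wide (110 mm under the pan), y = -250 to +185 mm. Origin on the bench under the pivot, y along the beam, pivot 85 mm up. Pan centre at y = +120 mm; the beam with the counterpoise reaches to y = -225 mm. At its tip a white plate 115 mm high bears a thick black mark, which the red pointer meets when the beam is level.
- beam (a joint): Tilt of the balance beam, rad: 0 level; positive = pan up and counterpoise end down; stops at -0.09 and +0.09. It swings freely and settles in about a second. With the pan empty it is level at counterpoise 0.
- poise (a joint): Place of the sliding counterpoise (0.30 kg) on the beam, m: 0 at the zero mark 35 mm from the pivot, growing to 0.165 outwards, away from the pan (the balance's -y). Stays where left (1.5 N friction). Each 100 g on the pan needs 0.040 m; near level, 0.01 rad of beam tilt answers to about 1.8 mm of travel.
- poise_grip (a point): On the counterpoise's dark upright fin, 40 mm above the beam's centre line. The fin is 14 mm wide along the beam and 26 mm across it, from 16 mm below this point (top of a 34 mm square steel block) to 12 mm above it. It rises and sinks with the beam.
- sample0: Dried hardwood sample, a brown block 45 x 70 x 22 mm (own x, y, z), 55 to 90 g; two to four of the four are present, all alike. Origin: centre of one 45 x 70 face, the block reaching 22 mm along its +z. It starts on edge in the box (22 mm thick, 45 mm high), 70 mm side along the box's y, 28 mm from the next row.
- sample1: Dried hardwood sample, a brown block 45 x 70 x 22 mm (own x, y, z), 55 to 90 g; two to four of the four are present, all alike. Origin: centre of one 45 x 70 face, the block reaching 22 mm along its +z. It starts on edge in the box (22 mm thick, 45 mm high), 70 mm side along the box's y, 28 mm from the next row.
- sample2: Dried hardwood sample, a brown block 45 x 70 x 22 mm (own x, y, z), 55 to 90 g; two to four of the four are present, all alike. Origin: centre of one 45 x 70 face, the block reaching 22 mm along its +z. It starts on edge in the box (22 mm thick, 45 mm high), 70 mm side along the box's y, 28 mm from the next row.
- sample3: Dried hardwood sample, a brown block 45 x 70 x 22 mm (own x, y, z), 55 to 90 g; two to four of the four are present, all alike. Origin: centre of one 45 x 70 face, the block reaching 22 mm along its +z. It starts on edge in the box (22 mm thick, 45 mm high), 70 mm side along the box's y, 28 mm from the next row.
- toggle_clamp: A toggle clamp on a plywood board 18 mm thick fixed to the bench, left of the free space; a bystander. In this frame (z up) the board reaches from x = -145 to +60 mm and y = -85 to +80 mm, with a wooden fence 48 mm high along its -x edge.
- spray_can: Black spray can, 53 mm across, 162 mm high, standing behind the balance; a bystander. Origin: centre of its underside.
- sanding_block: Sanding block, 64 x 114 x 31 mm, lying behind the pan; a bystander. Origin: centre of its underside.

How it is judged (in metres and radians):
On the way, in this order (a step that is already met when the one before it is completed fails the run):
1. the vent tap is turned fully open while the lid still lies on the box (value of joint tap above 1.1 rad and x of lid in the frame of chamber between -0.008 and 0.008 m and y of lid in the frame of chamber between -0.008 and 0.008 m and z of lid in the frame of chamber between 0.068 and 0.0765 m and angle between lid's own z axis and vertical below 0.05 rad), for 0.2 s.
2. the lid is off the box and laid down on the bench (horizontal distance between lid and chamber above 0.12 m and height (world z) of lid below 0.06 m and angle between lid's own z axis and vertical below 0.3 rad), for 0.2 s.
3. every sample is on the balance pan (x of sample0 in the frame of pan_top between -0.08 and 0.08 m and y of sample0 in the frame of pan_top between -0.086 and 0.086 m and z of sample0 in the frame of pan_top between -0.004 and 0.08 m and x of sample1 in the frame of pan_top between -0.08 and 0.08 m and y of sample1 in the frame of pan_top between -0.086 and 0.086 m and z of sample1 in the frame of pan_top between -0.004 and 0.08 m and x of sample2 in the frame of pan_top between -0.08 and 0.08 m and y of sample2 in the frame of pan_top between -0.086 and 0.086 m and z of sample2 in the frame of pan_top between -0.004 and 0.08 m and x of sample3 in the frame of pan_top between -0.08 and 0.08 m and y of sample3 in the frame of pan_top between -0.086 and 0.086 m and z of sample3 in the frame of pan_top between -0.004 and 0.08 m), for 0.2 s.
4. the beam is level with the whole batch on the pan (all of step 3 and value of joint beam between -0.02 and 0.02 rad), for 0.4 s.
At the end, for the whole second after the job is handed in: Every sample lies on the pan (its origin within the pan's outline and 0 to 80 mm above it), the beam is level within 0.02 rad, the lid is seated on the box (within 8 mm sideways, origin 68 to 76.5 mm above the box's origin, tilt under 0.05 rad) and the tap is shut (below 0.25 rad) (all of step 4 and x of lid in the frame of chamber between -0.008 and 0.008 m and y of lid in the frame of chamber between -0.008 and 0.008 m and z of lid in the frame of chamber between 0.068 and 0.0765 m and angle between lid's own z axis and vertical below 0.05 rad and value of joint tap below 0.25 rad and linear speed of lid below 0.02 m/s); the robot touches nothing.
It fails at once if the fingers press on the balance pan with more than 25 N (contact force between the fingers and pan above 25 N).
It fails at once if the spray can is knocked over or shoved more than 50 mm (angle between spray_can's own z axis and vertical above 0.5 rad or distance of spray_can from where it was at the start of the episode above 0.05 m).
It fails at once if the sanding block is shoved more than 50 mm (distance of sanding_block from where it was at the start of the episode above 0.05 m).
Of sample0, sample1, sample2, sample3 only 2 to 4 are there at a start; the rules pass over those that are not, and their reading is None.
At some moment in a run one of sample0, sample1, sample2, sample3 may be knocked a few centimetres aside while the robot is not near it.
Once in a run the grip may slacken for a moment while it holds something.
It also fails if it takes over 210 s, if anything falls off the work surface, if the arm or the gripper's body presses on something with over 40 N, if the wrist force passes 120 N, or if a joint passes its speed limit or range.

## Robot

A 6-joint arm with a two-finger parallel gripper is mounted at the origin on a cart in front of the work surface, level with it; the furniture and walls round the work are solid. World frame = base frame: x ahead of the robot, y to its left, z up, the work surface at z = 0. Lengths are in mm, angles in rad, forces in N, time in s.
With the tool pointing down it reaches from about 350 to 875 mm from the base axis. Payload 4.2 kg.
Tool frame: the origin (TCP) lies midway between the tips of the shut fingers; the grasp point (between the pads) lies 19 mm behind it; z points along the fingers, y is the line along which they close (so a half turn about z gives the same grasp; the last joint's range is limited). The gripper opens to 85 mm and grips with 20 to 120 N. Pads are 22 mm wide; open, the fingers measure 114 mm over their backs; the gripper's body (76 mm by 85 mm) begins 54 mm behind the grasp point. The pads swing forward as they close: fully open they stand 13 mm farther back than shut.
Start: joints at [1.442, 0.385, 0.008, 0, -1.194, -0.259], TCP at [236.312, 578.581, 231.312] pointing down, gripper open.
Joint ranges: [-3.14, 3.14], [-1.21, 2.06], [-1.07, 1.41], [-3.16, 2.05], [-2.99, -0.16], [-3.1, 3.1]. Speed limits (rad/s): [2.79, 2.79, 3.14, 3.14, 3.14, 3.14].

## Interface

Orientations are given as a unit quaternion [x, y, z, w].
In Python, from bench import arm gives the robot as it stands. The module is installed in compiled form; this text tells all that it offers.
- The arm moves only by the shell command python3 -m handwheel 'ROWS' [OPENING]. ROWS is JSON, a list of rows, each an object of numbers: "x", "y", "z": the shift along the world's x, y, z each as a share of 20 cm, from -1 to 1; "ax", "ay", "az": the turn, a rotation vector about the world's x, y, z each as a share of 90 degrees, from -1 to 1. In form: [{"x": .., "y": .., "z": .., "ax": .., "ay": .., "az": ..}, ...]. A call has exactly 8 rows; each row shifts and turns the commanded pose from where the row before left it; what a row does not reach is not made up. A row lasts 1/10 s, in which the tool goes at most 50 mm and 8.59 degrees, less where a joint would pass 70% of its speed; a pose out of reach is approached as far as the arm can. A call with a number of a shift or a turn outside -1 to 1 is refused whole. A call with a gripper value outside its range is refused whole. OPENING is the opening, from -1 (shut) to 1 (fully open), set as the call begins (- or left out, the last holds). The fingers move at their own pace and stop on an object; the grip force is fixed at half the most. Time passes only in rows, so rows that do not move let the fingers close, or fill a call up. It gives the time, the measured TCP pose, the force, the opening and the grip force at its end, in the units of the state.
- arm.read_state(): the state, without advancing time (a new reading comes with each control period).
- arm.get_image(name): name is "side" or "top"; returns the picture (400x640x3 uint8, red, green, blue); there is no depth.
- arm.camera_params(name): a dict with "K" (3x3 intrinsics, pixels), "position" and "orientation" of the camera in the world. Camera axes: x right, y down, z forward; pixel columns grow to the right and rows downward; lengths in mm; the calibration is good to about 2 mm. A picture is of the moment at which its call begins. camera_params takes no time and is no camera call.
- arm.job_done(): hands the job in; it is judged then, once.
The state is a dict: "clock": time; "joints": joint angles; "joint_vel": joint speeds; "joint_efforts": joint torques, N m; "position": TCP position; "ee_rot": TCP orientation; "contact_force": force on the tool from outside, world axes, zero at the start; "wrist_torque": the same for the moment, N m; "gripper_width": finger opening in mm; "grasp_force": force on a finger pad.
Only numpy, scipy, OpenCV 4.12 (cv2) and the standard library are available. Lean on these libraries where they do the work, as an engineer would, in place of code of your own. Each camera call takes 0.05 s, during which the arm holds its last target. There are 200 camera calls.

## Working session

There is one attempt and no reset: what is moved stays moved. The work goes in short steps, Python scripts to look and compute and a shell command to move; the robot and the scene stay as the last step left them, time stands still between calls to the robot, and variables do not carry over. Pictures are saved under pics/ and viewed, at most 14 in all, crops included, and the job is handed in when it is done.

```bash
mkdir -p pics; cat > h.py <<'E'
import numpy as np, cv2
from bench import arm
from scipy.spatial.transform import Rotation as R
def snap(n,f=None):
    im=arm.get_image(n)
    if f: cv2.imwrite('pics/'+f,im[:,:,::-1])
    return im
def cam(n):
    p=arm.camera_params(n); return np.array(p['K']),np.array(p['position']),R.from_quat(p['orientation']).as_matrix()
def px2w(n,u,v,z):
    K,t,M=cam(n); d=M@np.linalg.solve(K,[u,v,1.]); return t+d*(z-t[2])/d[2]
def w2px(n,P):
    K,t,M=cam(n); q=K@(M.T@(np.array(P,float)-t)); return q[:2]/q[2]
E
python3 - <<'E'
from h import *
snap('side','s0.png');snap('top','t0.png')
for n in('side','top'):
    K,t,M=cam(n);print(n,K.round(1).tolist(),t,M.round(3).tolist())
s=arm.read_state();print(s['clock'],s['position'],s['ee_rot'],s['gripper_width'])
E
```

```text
side [[388.7, 0.0, 318.3], [0.0, 388.7, 201.4], [0.0, 0.0, 1.0]] [ 601.64444212 -938.08737653  708.4740172 ] [[0.998, 0.051, -0.042], [0.063, -0.551, 0.832], [0.019, -0.833, -0.553]]
top [[379.1, 0.0, 321.3], [0.0, 379.1, 188.1], [0.0, 0.0, 1.0]] [ 508.37882846  -39.57628691 1091.20775914] [[0.009, -0.997, 0.071], [-1.0, -0.009, 0.0], [0.0, -0.071, -0.997]]
0.1 [236.13046054 578.11963554 230.30283934] [ 9.81241040e-01 -1.92782355e-01 -1.38624446e-04  9.82844524e-04] 85.15537349706022
```

View pics/s0.png

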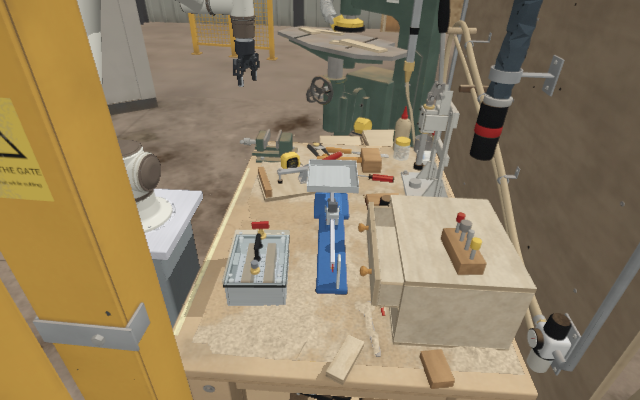

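View pics/t0.png

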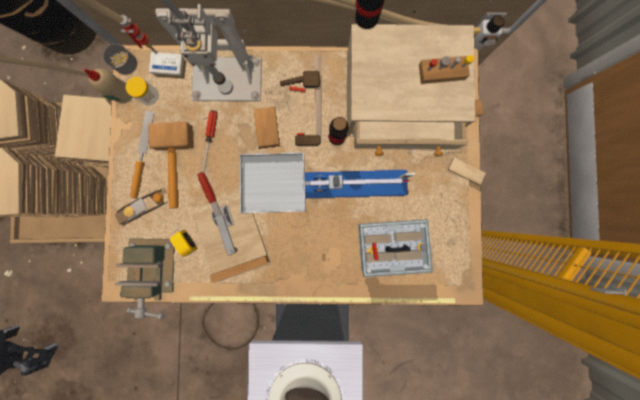

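The top view shows the pan at about (273,183), the counterpoise at (335,181), the box at (396,248) with the red tap at (376,251), the spray can at (338,130), the sanding block at (266,127), and free bench around (300,250). I'll zoom in on the box and scale.

```bash
python3 - <<'E'
from h import *
a=cv2.imread('pics/t0.png');b=cv2.imread('pics/s0.png')
c=cv2.resize(a[145:280,235:440],(800,527),interpolation=cv2.INTER_CUBIC);cv2.imwrite('pics/c1.png',c)
c=cv2.resize(b[150:310,220:370],(562,600),interpolation=cv2.INTER_CUBIC);cv2.imwrite('pics/c2.png',c)
E
```

```text
(no output)
```

View pics/c1.png

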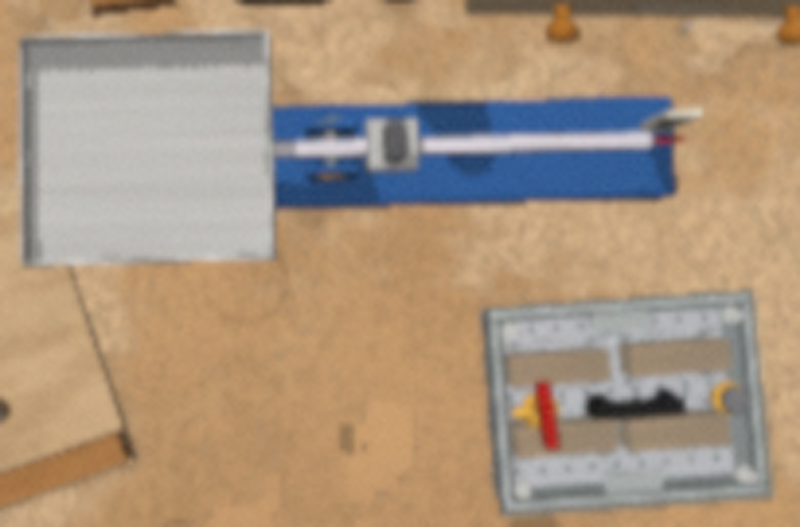

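View pics/c2.png

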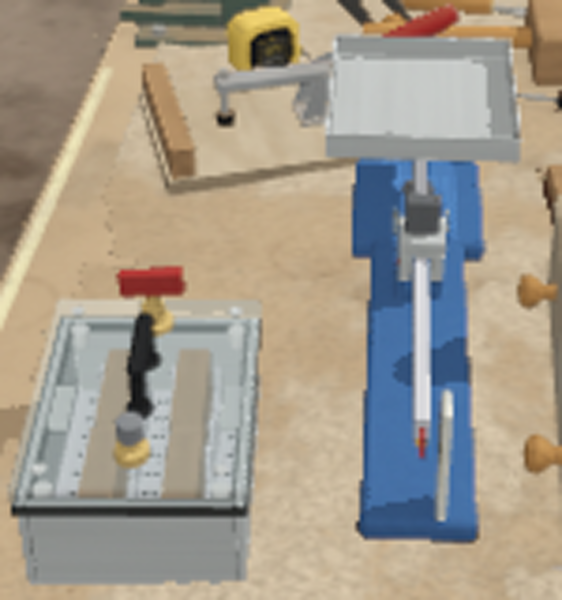

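```bash
cat >> h.py <<'E'
def c1(p): return np.array(p)/np.array([800/205,527/135])+[235,145]-0.4
def c2(p): return np.array(p)/3.748+[220,150]-0.4
def quad(P): 
    P=np.array(P);c=P.mean(0);print('ctr',c.round(1),'edges',[round(float(np.linalg.norm(P[i]-P[i-1])),1) for i in range(len(P))],'ang',[round(float(np.degrees(np.arctan2(*(P[i]-P[i-1])[[1,0]]))),1) for i in range(len(P))])
E
python3 - <<'E'
from h import *
for z in(75,80,87):quad([px2w('top',*c1(p),z) for p in[(487,310),(750,292),(770,495),(505,513)]])
quad([px2w('top',*c1(p),133) for p in[(22,38),(268,32),(275,258),(23,266)]])
# side lid: rim corners
quad([px2w('side',*c2(p),72) for p in[(60,317),(262,317),(247,512),(13,512)]])
for nm,p,z in[('tapA',(542,383),133),('tapB',(552,447),133),('h1',(590,403),126),('h2',(682,402),126),('pt',(680,140),85),('fin',(396,142),137),('blk',(393,144),109)]:print(nm,px2w('top',*c1(p),z).round(1))
print('tap side',px2w('side',*c2((151,270)),133).round(1),'finside',px2w('side',*c2((423,195)),137).round(1))
E
```

```text
ctr [ 424.5 -237.9   75. ] edges [137.3, 180.6, 137.6, 180.2] ang [5.2, -85.6, -175.0, 94.3]
ctr [ 425.  -236.9   80. ] edges [136.7, 179.7, 136.9, 179.3] ang [5.2, -85.6, -175.0, 94.3]
ctr [ 425.5 -235.6   87. ] edges [135.7, 178.4, 135.9, 178.0] ang [5.2, -85.6, -175.0, 94.3]
ctr [590.4  85.2 133. ] edges [148.6, 160.8, 147.5, 162.9] ang [1.6, -88.1, -177.6, 92.3]
ctr [ 425.6 -241.5   72. ] edges [184.6, 140.4, 185.4, 138.0] ang [95.2, 5.0, -85.6, -175.3]
tapA [ 441.  -171.4  133. ]
tapB [ 400.3 -177.7  133. ]
h1 [ 427.9 -203.4  126. ]
h2 [ 429.1 -262.9  126. ]
pt [ 603.  -272.4   85. ]
fin [595.2 -76.5 137. ]
blk [596.4 -75.6 109. ]
tap side [ 419.8 -176.4  133. ] finside [595.6 -76.8 137. ]
```

Four samples are present, and the box centre is near (425,-238) with a yaw of about 4.8°. The tap is near (420,-176). The pan is near (590,85). I'll move above the tap now.

```bash
python3 -m handwheel '[{"x":0.115,"y":-0.157,"az":-0.0708},{"x":0.115,"y":-0.157,"az":-0.0708},{"x":0.115,"y":-0.157,"az":-0.0708},{"x":0.115,"y":-0.157,"az":-0.0708},{"x":0.115,"y":-0.157,"az":-0.0708},{"x":0.115,"y":-0.157,"az":-0.0708},{"x":0.115,"y":-0.157,"az":-0.0708},{"x":0.115,"y":-0.157,"az":-0.0708}]' -0.43
python3 -m handwheel '[{"y":-0.157,"az":-0.0708},{"y":-0.157,"az":-0.0708},{"y":-0.157,"az":-0.0708},{"y":-0.157,"az":-0.0708},{"y":-0.157,"az":-0.0708},{"y":-0.157,"az":-0.0708},{"y":-0.157,"az":-0.0708},{"y":-0.157,"az":-0.0708}]'
python3 -m handwheel '[{"y":-0.157,"az":-0.0708},{"y":-0.157,"az":-0.0708},{"y":-0.157,"az":-0.0708},{"y":-0.157,"az":-0.0708},{"y":-0.157,"az":-0.0708},{"y":-0.157,"az":-0.0708},{"y":-0.157,"az":-0.0708},{"y":-0.157,"az":-0.0708}]'
cat >> h.py <<'E'
def st():
    s=arm.read_state();M=R.from_quat(s['ee_rot']).as_matrix()
    print('t',round(s['clock'],1),'p',np.round(s['position'],1),'psi',round(float(np.degrees(np.arctan2(M[1,0],M[0,0]))),1),'zax',M[:,2].round(3),'j',np.round(s['joints'],2),'F',np.round(s['contact_force'],1),'w',round(s['gripper_width'],1),'g',round(s['grasp_force'],1))
E
python3 -c "
from h import *
st()"
```

```text
t 0.1 p [236.1 578.1 230.3] psi -22.2 zax [-0.001 -0.002 -1.   ] j [ 1.44  0.39  0.01 -0.   -1.19 -0.26] F [0.6 0.3 0.6] w 85.2 g 0.0invalid input at $[0]: expected keys x, y, z, ax, ay, az
invalid input at $[0]: expected keys x, y, z, ax, ay, az
invalid input at $[0]: expected keys x, y, z, ax, ay, az
```

```bash
python3 -m handwheel '[{"x":0.115,"y":-0.157,"z":0,"ax":0,"ay":0,"az":-0.0708},{"x":0.115,"y":-0.157,"z":0,"ax":0,"ay":0,"az":-0.0708},{"x":0.115,"y":-0.157,"z":0,"ax":0,"ay":0,"az":-0.0708},{"x":0.115,"y":-0.157,"z":0,"ax":0,"ay":0,"az":-0.0708},{"x":0.115,"y":-0.157,"z":0,"ax":0,"ay":0,"az":-0.0708},{"x":0.115,"y":-0.157,"z":0,"ax":0,"ay":0,"az":-0.0708},{"x":0.115,"y":-0.157,"z":0,"ax":0,"ay":0,"az":-0.0708},{"x":0.115,"y":-0.157,"z":0,"ax":0,"ay":0,"az":-0.0708}]' -0.43
python3 -m handwheel '[{"x":0,"y":-0.157,"z":0,"ax":0,"ay":0,"az":-0.0708},{"x":0,"y":-0.157,"z":0,"ax":0,"ay":0,"az":-0.0708},{"x":0,"y":-0.157,"z":0,"ax":0,"ay":0,"az":-0.0708},{"x":0,"y":-0.157,"z":0,"ax":0,"ay":0,"az":-0.0708},{"x":0,"y":-0.157,"z":0,"ax":0,"ay":0,"az":-0.0708},{"x":0,"y":-0.157,"z":0,"ax":0,"ay":0,"az":-0.0708},{"x":0,"y":-0.157,"z":0,"ax":0,"ay":0,"az":-0.0708},{"x":0,"y":-0.157,"z":0,"ax":0,"ay":0,"az":-0.0708}]'
python3 -m handwheel '[{"x":0,"y":-0.157,"z":0,"ax":0,"ay":0,"az":-0.0708},{"x":0,"y":-0.157,"z":0,"ax":0,"ay":0,"az":-0.0708},{"x":0,"y":-0.157,"z":0,"ax":0,"ay":0,"az":-0.0708},{"x":0,"y":-0.157,"z":0,"ax":0,"ay":0,"az":-0.0708},{"x":0,"y":-0.157,"z":0,"ax":0,"ay":0,"az":-0.0708},{"x":0,"y":-0.157,"z":0,"ax":0,"ay":0,"az":-0.0708},{"x":0,"y":-0.157,"z":0,"ax":0,"ay":0,"az":-0.0708},{"x":0,"y":-0.157,"z":0,"ax":0,"ay":0,"az":-0.0708}]'
python3 -c "
from h import *
st()"
```

```text
clock: 0.9
position: [420.8, 325.8, 231.0]
ee_rot: [0.802, -0.598, -0.0, 0.0]
contact_force: [-0.2, 1.5, 0.6]
gripper_width: 24.2
grasp_force: 0.0
clock: 1.7
position: [419.8, 74.9, 231.1]
ee_rot: [-0.466, 0.885, 0.0, -0.0]
contact_force: [0.5, -0.3, 0.5]
gripper_width: 24.0
grasp_force: 0.0
clock: 2.5
position: [419.8, -176.3, 231.1]
ee_rot: [-0.04, 0.999, 0.0, -0.0]
contact_force: [0.7, 0.7, 0.3]
gripper_width: 24.1
grasp_force: 0.0
t 2.5 p [ 419.8 -176.3  231.1] psi -175.4 zax [-0.  0. -1.] j [-0.04  0.09 -0.39 -0.   -1.09 -1.45] F [0.7 0.7 0.3] w 24.1 g 0.0
```

```bash
python3 -m handwheel '[{"x":0,"y":0,"z":-0.1,"ax":0,"ay":0,"az":0},{"x":0,"y":0,"z":-0.1,"ax":0,"ay":0,"az":0},{"x":0,"y":0,"z":-0.1,"ax":0,"ay":0,"az":0},{"x":0,"y":0,"z":-0.1,"ax":0,"ay":0,"az":0},{"x":0,"y":0,"z":-0.1,"ax":0,"ay":0,"az":0},{"x":0,"y":0,"z":-0.06,"ax":0,"ay":0,"az":0},{"x":0,"y":0,"z":-0.05,"ax":0,"ay":0,"az":0},{"x":0,"y":0,"z":0,"ax":0,"ay":0,"az":0}]'
python3 -c "
from h import *
st();snap('side','s1.png');a=cv2.imread('pics/s1.png');cv2.imwrite('pics/s1c.png',cv2.resize(a[180:310,210:370],(800,650)))
a=cv2.imread('pics/s1.png');cv2.imwrite('pics/s1c.png',cv2.resize(a[190:290,220:320],(600,600),interpolation=cv2.INTER_CUBIC))"
```

```text
clock: 3.3
position: [419.3, -174.9, 108.0]
ee_rot: [-0.042, 0.999, 0.0, -0.002]
contact_force: [-0.3, -0.0, -1.0]
gripper_width: 24.2
grasp_force: 0.0
t 3.3 p [ 419.3 -174.9  108. ] psi -175.2 zax [-0.003  0.    -1.   ] j [-0.04  0.24 -0.57 -0.   -0.77 -1.45] F [-0.3 -0.  -1. ] w 24.2 g 0.0
```

View pics/s1c.png

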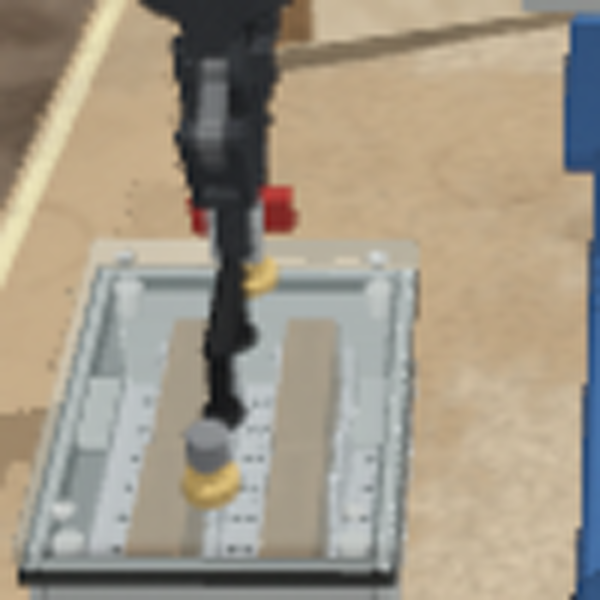

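The fingers straddle the red bar, with its centre at about (245,205) in the crop and the pads near 236. I'll close and turn.

```bash
python3 -m handwheel '[{"x":0.01,"y":0,"z":0,"ax":0,"ay":0,"az":0},{"x":0,"y":0,"z":0,"ax":0,"ay":0,"az":0},{"x":0,"y":0,"z":0,"ax":0,"ay":0,"az":0},{"x":0,"y":0,"z":0,"ax":0,"ay":0,"az":0},{"x":0,"y":0,"z":0,"ax":0,"ay":0,"az":0},{"x":0,"y":0,"z":0,"ax":0,"ay":0,"az":0},{"x":0,"y":0,"z":0,"ax":0,"ay":0,"az":0},{"x":0,"y":0,"z":0,"ax":0,"ay":0,"az":0}]' -1
python3 -m handwheel '[{"x":0,"y":0,"z":0,"ax":0,"ay":0,"az":0.06},{"x":0,"y":0,"z":0,"ax":0,"ay":0,"az":0.06},{"x":0,"y":0,"z":0,"ax":0,"ay":0,"az":0.06},{"x":0,"y":0,"z":0,"ax":0,"ay":0,"az":0.06},{"x":0,"y":0,"z":0,"ax":0,"ay":0,"az":0.06},{"x":0,"y":0,"z":0,"ax":0,"ay":0,"az":0.06},{"x":0,"y":0,"z":0,"ax":0,"ay":0,"az":0.06},{"x":0,"y":0,"z":0,"ax":0,"ay":0,"az":0}]'
python3 -c "
from h import *
st()"
```

```text
clock: 4.15
position: [422.8, -175.3, 110.0]
ee_rot: [-0.043, 0.999, -0.0, 0.001]
contact_force: [-1.5, -2.3, 6.1]
gripper_width: 8.7
grasp_force: 60.4
clock: 4.95
position: [422.4, -174.4, 110.0]
ee_rot: [-0.364, 0.931, 0.0, 0.0]
contact_force: [-2.0, 1.5, 7.9]
gripper_width: 8.9
grasp_force: 60.9
t 5.0 p [ 422.4 -174.4  110. ] psi -137.3 zax [ 0.001  0.001 -1.   ] j [-0.03  0.24 -0.56 -0.   -0.77 -0.79] F [-2.   1.5  7.9] w 8.9 g 60.9
```

```bash
python3 -m handwheel '[{"x":0,"y":0,"z":0,"ax":0,"ay":0,"az":0.06},{"x":0,"y":0,"z":0,"ax":0,"ay":0,"az":0.06},{"x":0,"y":0,"z":0,"ax":0,"ay":0,"az":0.06},{"x":0,"y":0,"z":0,"ax":0,"ay":0,"az":0.06},{"x":0,"y":0,"z":0,"ax":0,"ay":0,"az":0.06},{"x":0,"y":0,"z":0,"ax":0,"ay":0,"az":0.06},{"x":0,"y":0,"z":0,"ax":0,"ay":0,"az":0.06},{"x":0,"y":0,"z":0,"ax":0,"ay":0,"az":0.04}]'
python3 -c "
from h import *
st();print(arm.read_state()['wrist_torque'])"
```

```text
clock: 5.75
position: [421.5, -174.0, 109.9]
ee_rot: [-0.67, 0.742, 0.001, -0.0]
contact_force: [-4.1, 5.6, 10.9]
gripper_width: 8.8
grasp_force: 61.4
t 5.8 p [ 421.5 -174.   109.9] psi -95.8 zax [-0.002  0.002 -1.   ] j [-0.03  0.24 -0.56 -0.   -0.78 -0.07] F [-4.1  5.6 10.9] w 8.8 g 61.4
[ 1.55357465  1.19408623 -0.0616644 ]
```

```bash
python3 -m handwheel '[{"x":0,"y":0,"z":0,"ax":0,"ay":0,"az":0},{"x":0,"y":0,"z":0,"ax":0,"ay":0,"az":0},{"x":0,"y":0,"z":0,"ax":0,"ay":0,"az":0},{"x":0,"y":0,"z":0.1,"ax":0,"ay":0,"az":0},{"x":0,"y":0,"z":0.15,"ax":0,"ay":0,"az":0},{"x":0.01,"y":-0.15,"z":0,"ax":0,"ay":0,"az":0.06},{"x":0.0125,"y":-0.165,"z":0,"ax":0,"ay":0,"az":0.06},{"x":0,"y":0,"z":0,"ax":0,"ay":0,"az":0}]' -0.35
python3 -m handwheel '[{"x":0,"y":0,"z":-0.1,"ax":0,"ay":0,"az":0},{"x":0,"y":0,"z":-0.1,"ax":0,"ay":0,"az":0},{"x":0,"y":0,"z":-0.085,"ax":0,"ay":0,"az":0},{"x":0,"y":0,"z":0,"ax":0,"ay":0,"az":0},{"x":0,"y":0,"z":0,"ax":0,"ay":0,"az":0},{"x":0,"y":0,"z":0,"ax":0,"ay":0,"az":0},{"x":0,"y":0,"z":0,"ax":0,"ay":0,"az":0},{"x":0,"y":0,"z":0,"ax":0,"ay":0,"az":0}]'
python3 -c "
from h import *
st();snap('side','s2.png');snap('top','t2.png')
a=cv2.imread('pics/s2.png');b=cv2.imread('pics/t2.png');cv2.imwrite('pics/m2.png',np.hstack([cv2.resize(a[190:310,210:310],(400,480),interpolation=2),cv2.resize(b[210:290,350:450][:, :],(400,480),interpolation=2)]))"
```

```text
clock: 6.55
position: [427.3, -240.3, 159.1]
ee_rot: [0.736, -0.677, 0.0, -0.0]
contact_force: [0.3, 0.4, -1.2]
gripper_width: 27.7
grasp_force: 0.0
clock: 7.35
position: [427.3, -238.0, 103.0]
ee_rot: [0.736, -0.677, 0.001, -0.0]
contact_force: [0.4, 0.4, -0.8]
gripper_width: 28.0
grasp_force: 0.0
t 7.3 p [ 427.3 -238.   103. ] psi -85.1 zax [ 0.002 -0.    -1.   ] j [-0.18  0.3  -0.49  0.   -0.78  0.26] F [ 0.4  0.4 -0.8] w 28.0 g 0.0
```

View pics/m2.png

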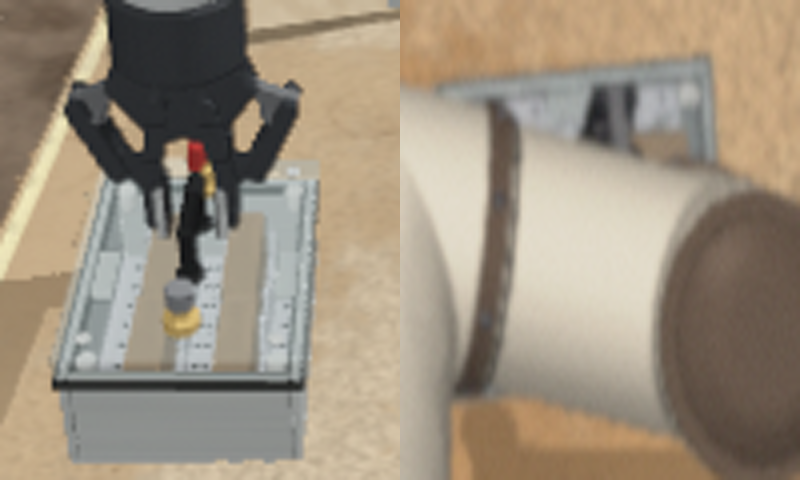

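The tap now points along y, and the fingers straddle the handle. I'll grip and lift.

```bash
python3 -m handwheel '[{"x":0,"y":0,"z":0,"ax":0,"ay":0,"az":0},{"x":0,"y":0,"z":0,"ax":0,"ay":0,"az":0},{"x":0,"y":0,"z":0,"ax":0,"ay":0,"az":0},{"x":0,"y":0,"z":0,"ax":0,"ay":0,"az":0},{"x":0,"y":0,"z":0,"ax":0,"ay":0,"az":0},{"x":0,"y":0,"z":0.02,"ax":0,"ay":0,"az":0},{"x":0,"y":0,"z":0.02,"ax":0,"ay":0,"az":0},{"x":0,"y":0,"z":0.02,"ax":0,"ay":0,"az":0}]' -1
python3 -c "
from h import *
st()"
```

```text
clock: 8.25
position: [426.0, -237.8, 113.6]
ee_rot: [0.736, -0.677, -0.001, 0.0]
contact_force: [0.4, -0.1, -5.1]
gripper_width: 10.8
grasp_force: 59.8
t 8.2 p [ 426.  -237.8  113.6] psi -85.2 zax [-0.002  0.001 -1.   ] j [-0.18  0.28 -0.48 -0.   -0.81  0.26] F [ 0.4 -0.1 -5.1] w 10.8 g 59.8
```

```bash
python3 -m handwheel '[{"x":0,"y":0,"z":0.06,"ax":0,"ay":0,"az":0},{"x":0,"y":0,"z":0.06,"ax":0,"ay":0,"az":0},{"x":0,"y":0,"z":0.06,"ax":0,"ay":0,"az":0},{"x":0,"y":0.05,"z":0,"ax":0,"ay":0,"az":0},{"x":0,"y":0.1,"z":0,"ax":0,"ay":0,"az":0},{"x":0,"y":0.1,"z":0,"ax":0,"ay":0,"az":0},{"x":0,"y":0.1,"z":0,"ax":0,"ay":0,"az":0},{"x":0,"y":0.1,"z":0,"ax":0,"ay":0,"az":0}]'
python3 -m handwheel '[{"x":0,"y":0.1,"z":0,"ax":0,"ay":0,"az":0},{"x":0,"y":0.1,"z":0,"ax":0,"ay":0,"az":0},{"x":0,"y":0.1,"z":0,"ax":0,"ay":0,"az":0},{"x":0,"y":0.1,"z":0,"ax":0,"ay":0,"az":0},{"x":0,"y":0.1,"z":0,"ax":0,"ay":0,"az":0},{"x":0,"y":0.1,"z":0,"ax":0,"ay":0,"az":0},{"x":0,"y":0,"z":-0.1,"ax":0,"ay":0,"az":0},{"x":0,"y":0,"z":-0.1,"ax":0,"ay":0,"az":0}]'
python3 -m handwheel '[{"x":0,"y":0,"z":-0.1,"ax":0,"ay":0,"az":0},{"x":0,"y":0,"z":-0.08,"ax":0,"ay":0,"az":0},{"x":0,"y":0,"z":-0.03,"ax":0,"ay":0,"az":0},{"x":0,"y":0,"z":-0.02,"ax":0,"ay":0,"az":0},{"x":0,"y":0,"z":0,"ax":0,"ay":0,"az":0},{"x":0,"y":0,"z":0,"ax":0,"ay":0,"az":0},{"x":0,"y":0,"z":0,"ax":0,"ay":0,"az":0},{"x":0,"y":0,"z":0,"ax":0,"ay":0,"az":0}]'
python3 -c "
from h import *
st()"
```

```text
clock: 9.05
position: [425.8, -146.5, 149.4]
ee_rot: [0.736, -0.677, -0.001, 0.0]
contact_force: [1.2, -0.0, -6.3]
gripper_width: 10.5
grasp_force: 59.9
clock: 9.85
position: [426.4, -26.8, 109.7]
ee_rot: [0.737, -0.676, -0.0, -0.001]
contact_force: [0.3, -1.1, -5.3]
gripper_width: 10.7
grasp_force: 59.8
clock: 10.65
position: [427.2, -27.9, 64.9]
ee_rot: [0.736, -0.677, 0.0, -0.001]
contact_force: [-0.0, 0.5, -5.2]
gripper_width: 10.6
grasp_force: 59.9
t 10.7 p [427.2 -27.9  64.9] psi -85.2 zax [ 0.001  0.    -1.   ] j [ 0.32  0.27 -0.68  0.   -0.62 -0.23] F [-0.   0.5 -5.2] w 10.6 g 59.9
```

```bash
python3 -m handwheel '[{"x":0,"y":0,"z":-0.04,"ax":0,"ay":0,"az":0},{"x":0,"y":0,"z":-0.02,"ax":0,"ay":0,"az":0},{"x":0,"y":0,"z":-0.01,"ax":0,"ay":0,"az":0},{"x":0,"y":0,"z":-0.01,"ax":0,"ay":0,"az":0},{"x":0,"y":0,"z":-0.01,"ax":0,"ay":0,"az":0},{"x":0,"y":0,"z":0,"ax":0,"ay":0,"az":0},{"x":0,"y":0,"z":0,"ax":0,"ay":0,"az":0},{"x":0,"y":0,"z":0,"ax":0,"ay":0,"az":0}]'
python3 -c "
from h import *
st()"
```

```text
clock: 11.45
position: [426.9, -28.0, 46.6]
ee_rot: [0.736, -0.676, 0.0, -0.0]
contact_force: [-2.5, -0.2, 1.0]
gripper_width: 10.7
grasp_force: 60.8
t 11.4 p [426.9 -28.   46.6] psi -85.1 zax [ 0. -0. -1.] j [ 0.32  0.3  -0.7   0.   -0.57 -0.23] F [-2.5 -0.2  1. ] w 10.7 g 60.8
```

```bash
python3 -m handwheel '[{"x":0,"y":0,"z":0,"ax":0,"ay":0,"az":0},{"x":0,"y":0,"z":0,"ax":0,"ay":0,"az":0},{"x":0,"y":0,"z":0.05,"ax":0,"ay":0,"az":0},{"x":0,"y":0,"z":0.15,"ax":0,"ay":0,"az":0},{"x":0,"y":0,"z":0.2,"ax":0,"ay":0,"az":0},{"x":0,"y":0,"z":0.2,"ax":0,"ay":0,"az":0},{"x":0,"y":0,"z":0.18,"ax":0,"ay":0,"az":0},{"x":0,"y":0,"z":0,"ax":0,"ay":0,"az":0}]' -0.3
python3 -c "
from h import *
st();b=snap('top','t3.png')
b=cv2.imread('pics/t3.png');cv2.imwrite('pics/c3.png',cv2.resize(b[210:285,350:450],(800,600),interpolation=2))"
```

```text
clock: 12.25
position: [430.3, -27.4, 208.5]
ee_rot: [0.737, -0.676, 0.004, -0.005]
contact_force: [1.3, -0.5, 0.1]
gripper_width: 29.9
grasp_force: 0.0
t 12.2 p [430.3 -27.4 208.5] psi -85.1 zax [ 0.014  0.002 -1.   ] j [ 0.32  0.06 -0.48  0.   -1.01 -0.23] F [ 1.3 -0.5  0.1] w 29.9 g 0.0
```

View pics/c3.png

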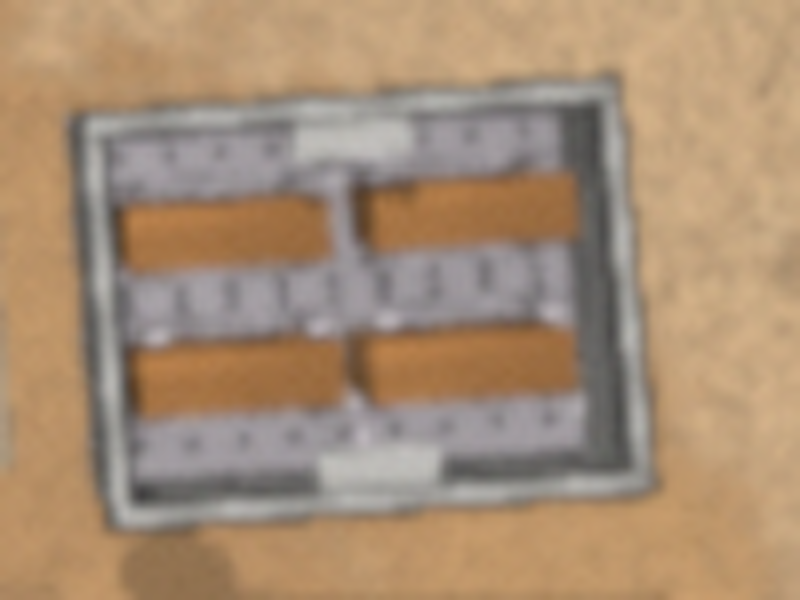

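The crop shows four orange sample tops, centred at (228,233), (470,213), (240,378) and (470,362), with clear gaps between the rows.

```bash
python3 - <<'E'
from h import *
c3=lambda p:np.array(p)/8+[350,210]-0.45
quad([px2w('top',*c3(p),72) for p in[(70,118),(612,75),(655,490),(112,530)]])
for n,p in zip('ABCD',[(228,233),(470,213),(240,378),(470,362)]):print(n,px2w('top',*c3(p),55).round(1))
B=np.array([425.5,-238]);Rz=R.from_euler('z',4.9,degrees=True).as_matrix()[:2,:2]
for s in[(25,40),(25,-40),(-25,40),(-25,-40)]:print(B+Rz@s)
E
```

```text
ctr [ 424.9 -236.7   72. ] edges [136.6, 182.2, 137.7, 180.7] ang [5.9, -85.0, -174.7, 94.6]
A [ 446.5 -194.5   55. ]
B [ 453.9 -276.7   55. ]
C [ 397.8 -198.5   55. ]
D [ 403.8 -276.3   55. ]
[ 446.99195548 -196.01076507]
[ 453.82530933 -275.71838877]
[ 397.17469067 -200.28161123]
[ 404.00804452 -279.98923493]
```

```bash
python3 -m handwheel '[{"x":0.03,"y":-0.2,"z":0,"ax":0,"ay":0,"az":0},{"x":0.03,"y":-0.2,"z":0,"ax":0,"ay":0,"az":0},{"x":0.03,"y":-0.2,"z":0,"ax":0,"ay":0,"az":0},{"x":0.01,"y":-0.2,"z":0,"ax":0,"ay":0,"az":0},{"x":0,"y":-0.037,"z":0,"ax":0,"ay":0,"az":0},{"x":0,"y":0,"z":-0.1,"ax":0,"ay":0,"az":0},{"x":0,"y":0,"z":-0.1,"ax":0,"ay":0,"az":0},{"x":0,"y":0,"z":0,"ax":0,"ay":0,"az":0}]' -0.2
python3 -c "
from h import *
st()"
```

```text
clock: 13.1
position: [444.2, -194.8, 159.3]
ee_rot: [0.736, -0.677, -0.003, 0.002]
contact_force: [0.3, 0.5, -0.6]
gripper_width: 34.5
grasp_force: 0.0
t 13.1 p [ 444.2 -194.8  159.3] psi -85.2 zax [-0.008  0.002 -1.   ] j [-0.08  0.22 -0.43 -0.   -0.93  0.16] F [ 0.3  0.5 -0.6] w 34.5 g 0.0
```

```bash
python3 -m handwheel '[{"x":0,"y":0,"z":-0.15,"ax":0,"ay":0,"az":0},{"x":0,"y":0,"z":-0.15,"ax":0,"ay":0,"az":0},{"x":0,"y":0,"z":-0.1,"ax":0,"ay":0,"az":0},{"x":0,"y":0,"z":-0.1,"ax":0,"ay":0,"az":0},{"x":0,"y":0,"z":-0.1,"ax":0,"ay":0,"az":0},{"x":0,"y":0,"z":-0.09,"ax":0,"ay":0,"az":0},{"x":0,"y":0,"z":0,"ax":0,"ay":0,"az":0},{"x":0,"y":0,"z":0,"ax":0,"ay":0,"az":0}]'
python3 -c "
from h import *
st()"
python3 -m handwheel '[{"x":0,"y":0,"z":0,"ax":0,"ay":0,"az":0},{"x":0,"y":0,"z":0,"ax":0,"ay":0,"az":0},{"x":0,"y":0,"z":0,"ax":0,"ay":0,"az":0},{"x":0,"y":0,"z":0,"ax":0,"ay":0,"az":0},{"x":0,"y":0,"z":0.1,"ax":0,"ay":0,"az":0},{"x":0,"y":0,"z":0.1,"ax":0,"ay":0,"az":0},{"x":0,"y":0,"z":0.2,"ax":0,"ay":0,"az":0},{"x":0,"y":0,"z":0.2,"ax":0,"ay":0,"az":0}]' -1
python3 -c "
from h import *
st()"
```

```text
clock: 13.9
position: [447.9, -195.3, 29.2]
ee_rot: [0.738, -0.675, 0.002, -0.001]
contact_force: [-12.1, 4.9, 32.6]
gripper_width: 34.3
grasp_force: 17.1
t 13.9 p [ 447.9 -195.3   29.2] psi -85.0 zax [ 0.003 -0.001 -1.   ] j [-0.08  0.41 -0.57  0.   -0.58  0.16] F [-12.1   4.9  32.6] w 34.3 g 17.1
clock: 14.7
position: [446.4, -195.0, 145.8]
ee_rot: [0.737, -0.676, -0.001, 0.001]
contact_force: [0.5, -0.4, -0.6]
gripper_width: 21.3
grasp_force: 59.3
t 14.7 p [ 446.4 -195.   145.8] psi -85.1 zax [-0.001 -0.    -1.   ] j [-0.08  0.24 -0.44  0.   -0.89  0.16] F [ 0.5 -0.4 -0.6] w 21.3 g 59.3
```

Contact at z = 29 was probably the gripper knuckle on the rim, so I'll grasp higher next time. The sample is held; I'll carry it to the pan.

```bash
python3 -m handwheel '[{"x":0,"y":0,"z":0.15,"ax":0,"ay":0,"az":0},{"x":0,"y":0,"z":0.15,"ax":0,"ay":0,"az":0},{"x":0.0872,"y":0.16,"z":0,"ax":0,"ay":0,"az":0},{"x":0.0872,"y":0.16,"z":0,"ax":0,"ay":0,"az":0},{"x":0.0872,"y":0.16,"z":0,"ax":0,"ay":0,"az":0},{"x":0.0872,"y":0.16,"z":0,"ax":0,"ay":0,"az":0},{"x":0.0872,"y":0.16,"z":0,"ax":0,"ay":0,"az":0},{"x":0.0872,"y":0.16,"z":0,"ax":0,"ay":0,"az":0}]'
python3 -m handwheel '[{"x":0.0872,"y":0.16,"z":0,"ax":0,"ay":0,"az":0},{"x":0.0872,"y":0.16,"z":0,"ax":0,"ay":0,"az":0},{"x":0.0872,"y":0.16,"z":0,"ax":0,"ay":0,"az":0},{"x":0.0872,"y":0.16,"z":0,"ax":0,"ay":0,"az":0},{"x":0,"y":0,"z":0,"ax":0,"ay":0,"az":0},{"x":0,"y":0,"z":-0.1,"ax":0,"ay":0,"az":0},{"x":0,"y":0,"z":-0.1,"ax":0,"ay":0,"az":0},{"x":0,"y":0,"z":0,"ax":0,"ay":0,"az":0}]'
python3 -c "
from h import *
st()"
```

```text
clock: 15.5
position: [551.8, -1.5, 205.0]
ee_rot: [0.737, -0.676, 0.0, -0.0]
contact_force: [0.6, -0.4, -1.9]
gripper_width: 21.0
grasp_force: 59.4
clock: 16.3
position: [618.7, 124.0, 161.4]
ee_rot: [0.736, -0.677, -0.002, 0.003]
contact_force: [-0.8, -0.7, -1.2]
gripper_width: 21.0
grasp_force: 59.3
t 16.3 p [618.7 124.  161.4] psi -85.2 zax [-0.007 -0.002 -1.   ] j [ 0.45  0.45 -0.07 -0.   -1.06 -0.37] F [-0.8 -0.7 -1.2] w 21.0 g 59.3
```

```bash
python3 -m handwheel '[{"x":0.005,"y":0,"z":-0.05,"ax":0,"ay":0,"az":0},{"x":0,"y":0,"z":-0.04,"ax":0,"ay":0,"az":0},{"x":0,"y":0,"z":-0.02,"ax":0,"ay":0,"az":0},{"x":0,"y":0,"z":-0.02,"ax":0,"ay":0,"az":0},{"x":0,"y":0,"z":-0.015,"ax":0,"ay":0,"az":0},{"x":0,"y":0,"z":-0.015,"ax":0,"ay":0,"az":0},{"x":0,"y":0,"z":0,"ax":0,"ay":0,"az":0},{"x":0,"y":0,"z":0,"ax":0,"ay":0,"az":0}]'
python3 -c "
from h import *
st();snap('side','s4.png')
b=cv2.imread('pics/s4.png');cv2.imwrite('pics/c4.png',cv2.resize(b[140:290,260:400],(560,600),interpolation=2))"
```

```text
clock: 17.1
position: [622.3, 124.6, 132.4]
ee_rot: [0.736, -0.677, 0.0, -0.0]
contact_force: [-0.5, -0.7, -0.6]
gripper_width: 21.3
grasp_force: 59.5
t 17.1 p [622.3 124.6 132.4] psi -85.1 zax [ 0. -0. -1.] j [ 0.45  0.48 -0.1   0.   -0.99 -0.37] F [-0.5 -0.7 -0.6] w 21.3 g 59.5
```

View pics/c4.png

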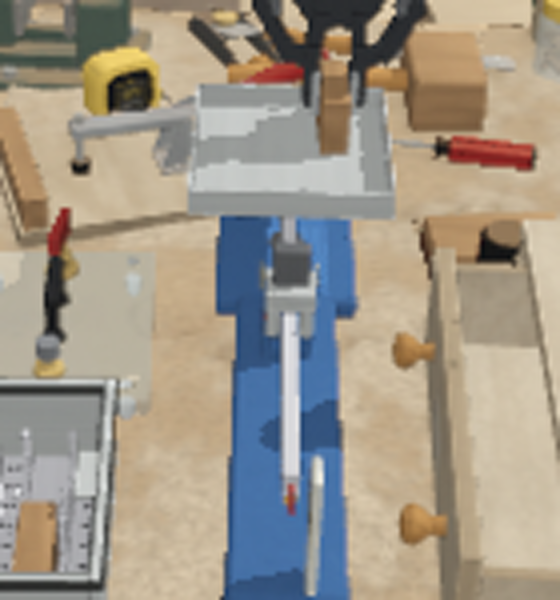

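The sample is over the far-right part of the pan at about (335,120). I'll lower it a little, release it and retreat.

```bash
python3 -m handwheel '[{"x":0,"y":0,"z":-0.015,"ax":0,"ay":0,"az":0},{"x":0,"y":0,"z":-0.015,"ax":0,"ay":0,"az":0},{"x":0,"y":0,"z":0,"ax":0,"ay":0,"az":0},{"x":0,"y":0,"z":0,"ax":0,"ay":0,"az":0},{"x":0,"y":0,"z":0,"ax":0,"ay":0,"az":0},{"x":0,"y":0,"z":0,"ax":0,"ay":0,"az":0},{"x":0,"y":0,"z":0,"ax":0,"ay":0,"az":0},{"x":0,"y":0,"z":0,"ax":0,"ay":0,"az":0}]'
python3 -c "
from h import *
st()"
python3 -m handwheel '[{"x":0,"y":0,"z":0,"ax":0,"ay":0,"az":0},{"x":0,"y":0,"z":0,"ax":0,"ay":0,"az":0},{"x":0,"y":0,"z":0,"ax":0,"ay":0,"az":0},{"x":0,"y":0,"z":0.05,"ax":0,"ay":0,"az":0},{"x":0,"y":0,"z":0.1,"ax":0,"ay":0,"az":0},{"x":0,"y":0,"z":0.15,"ax":0,"ay":0,"az":0},{"x":0,"y":0,"z":0.1,"ax":0,"ay":0,"az":0},{"x":0,"y":0,"z":0,"ax":0,"ay":0,"az":0}]' -0.34
python3 -c "
from h import *
st()"
```

```text
clock: 17.95
position: [622.2, 124.6, 126.4]
ee_rot: [0.736, -0.677, 0.0, -0.0]
contact_force: [-1.0, 0.3, -0.8]
gripper_width: 20.8
grasp_force: 59.5
t 17.9 p [622.2 124.6 126.4] psi -85.1 zax [ 0.  0. -1.] j [ 0.45  0.49 -0.11 -0.   -0.98 -0.37] F [-1.   0.3 -0.8] w 20.8 g 59.5
clock: 18.75
position: [624.3, 125.2, 211.2]
ee_rot: [0.737, -0.676, 0.002, -0.004]
contact_force: [0.2, -0.0, 0.7]
gripper_width: 28.2
grasp_force: 0.0
t 18.8 p [624.3 125.2 211.2] psi -85.1 zax [ 0.008  0.003 -1.   ] j [ 0.45  0.41  0.    0.   -1.15 -0.37] F [ 0.2 -0.   0.7] w 28.2 g 0.0
```

```bash
cat >> h.py <<'E'
def blobs(z,x0,x1,y0,y1,n='top',f=None):
    im=snap(n,f);hsv=cv2.cvtColor(im,cv2.COLOR_RGB2HSV)
    m=((hsv[...,0]>8)&(hsv[...,0]<20)&(hsv[...,1]>135)&(hsv[...,2]>60)).astype(np.uint8)
    k,_,s,c=cv2.connectedComponentsWithStats(m)
    for i in range(1,k):
        p=px2w(n,*c[i],z)
        if s[i,4]>25 and x0<p[0]<x1 and y0<p[1]<y1: print('blob',p.round(1),'wh',s[i,2:4],'area',s[i,4])
E
python3 -c "
from h import *
print('box');blobs(55,350,500,-340,-140,f='t5.png');print('pan');blobs(149,510,670,0,170)"
```

```text
box
blob [ 454.5 -275.    55. ] wh [27  8] area 161
blob [ 403.9 -273.9   55. ] wh [26  9] area 179
blob [ 398.9 -196.8   55. ] wh [25  8] area 173
pan
blob [620.8 107.7 149. ] wh [17  8] area 109
```

```bash
python3 -m handwheel '[{"x":-0.0702,"y":-0.167,"z":0,"ax":0,"ay":0,"az":0},{"x":-0.0702,"y":-0.167,"z":0,"ax":0,"ay":0,"az":0},{"x":-0.0702,"y":-0.167,"z":0,"ax":0,"ay":0,"az":0},{"x":-0.0702,"y":-0.167,"z":0,"ax":0,"ay":0,"az":0},{"x":-0.0702,"y":-0.167,"z":0,"ax":0,"ay":0,"az":0},{"x":-0.0702,"y":-0.167,"z":0,"ax":0,"ay":0,"az":0},{"x":-0.0702,"y":-0.167,"z":0,"ax":0,"ay":0,"az":0},{"x":-0.0702,"y":-0.167,"z":0,"ax":0,"ay":0,"az":0}]'
python3 -m handwheel '[{"x":-0.0702,"y":-0.167,"z":0,"ax":0,"ay":0,"az":0},{"x":-0.0702,"y":-0.167,"z":0,"ax":0,"ay":0,"az":0},{"x":-0.0702,"y":-0.167,"z":0,"ax":0,"ay":0,"az":0},{"x":-0.0702,"y":-0.167,"z":0,"ax":0,"ay":0,"az":0},{"x":0,"y":0,"z":-0.1,"ax":0,"ay":0,"az":0},{"x":0,"y":0,"z":-0.2,"ax":0,"ay":0,"az":0},{"x":0,"y":0,"z":-0.2,"ax":0,"ay":0,"az":0},{"x":0,"y":0,"z":0,"ax":0,"ay":0,"az":0}]'
python3 -c "
from h import *
st()"
```

```text
clock: 19.65
position: [508.4, -143.8, 205.2]
ee_rot: [0.736, -0.677, -0.001, 0.001]
contact_force: [1.2, 0.4, 0.6]
gripper_width: 28.2
grasp_force: 0.0
clock: 20.45
position: [448.8, -274.7, 100.5]
ee_rot: [0.736, -0.677, -0.007, 0.003]
contact_force: [-0.3, 0.1, -0.1]
gripper_width: 28.5
grasp_force: 0.0
t 20.4 p [ 448.8 -274.7  100.5] psi -85.3 zax [-0.014  0.005 -1.   ] j [-0.24  0.36 -0.4  -0.   -0.83  0.33] F [-0.3  0.1 -0.1] w 28.5 g 0.0
```

```bash
python3 -m handwheel '[{"x":0,"y":0,"z":0,"ax":0,"ay":0,"az":0},{"x":0,"y":0,"z":0,"ax":0,"ay":0,"az":0},{"x":0,"y":0,"z":0,"ax":0,"ay":0,"az":0},{"x":0,"y":0,"z":-0.1,"ax":0,"ay":0,"az":0},{"x":0,"y":0,"z":-0.1,"ax":0,"ay":0,"az":0},{"x":0,"y":0,"z":-0.08,"ax":0,"ay":0,"az":0},{"x":0,"y":0,"z":-0.07,"ax":0,"ay":0,"az":0},{"x":0,"y":0,"z":0,"ax":0,"ay":0,"az":0}]'
python3 -c "
from h import *
st()"
```

```text
clock: 21.25
position: [453.4, -276.0, 36.0]
ee_rot: [0.736, -0.677, -0.001, 0.0]
contact_force: [-0.2, 0.3, 0.4]
gripper_width: 28.3
grasp_force: 0.0
t 21.2 p [ 453.4 -276.    36. ] psi -85.2 zax [-0.001  0.001 -1.   ] j [-0.24  0.46 -0.46 -0.   -0.66  0.33] F [-0.2  0.3  0.4] w 28.3 g 0.0
```

```bash
python3 -m handwheel '[{"x":0,"y":0,"z":0,"ax":0,"ay":0,"az":0},{"x":0,"y":0,"z":0,"ax":0,"ay":0,"az":0},{"x":0,"y":0,"z":0,"ax":0,"ay":0,"az":0},{"x":0,"y":0,"z":0.1,"ax":0,"ay":0,"az":0},{"x":0,"y":0,"z":0.15,"ax":0,"ay":0,"az":0},{"x":0,"y":0,"z":0.2,"ax":0,"ay":0,"az":0},{"x":0,"y":0,"z":0.2,"ax":0,"ay":0,"az":0},{"x":0,"y":0,"z":0.2,"ax":0,"ay":0,"az":0}]' -1
python3 -c "
from h import *
st()"
python3 -m handwheel '[{"x":0.0853,"y":0.1622,"z":0,"ax":0,"ay":0,"az":0},{"x":0.0853,"y":0.1622,"z":0,"ax":0,"ay":0,"az":0},{"x":0.0853,"y":0.1622,"z":0,"ax":0,"ay":0,"az":0},{"x":0.0853,"y":0.1622,"z":0,"ax":0,"ay":0,"az":0},{"x":0.0853,"y":0.1622,"z":0,"ax":0,"ay":0,"az":0},{"x":0.0853,"y":0.1622,"z":0,"ax":0,"ay":0,"az":0},{"x":0.0853,"y":0.1622,"z":0,"ax":0,"ay":0,"az":0},{"x":0.0853,"y":0.1622,"z":0,"ax":0,"ay":0,"az":0}]'
python3 -m handwheel '[{"x":0.0853,"y":0.1622,"z":0,"ax":0,"ay":0,"az":0},{"x":0.0853,"y":0.1622,"z":0,"ax":0,"ay":0,"az":0},{"x":0,"y":0,"z":0,"ax":0,"ay":0,"az":0},{"x":0,"y":0,"z":0,"ax":0,"ay":0,"az":0},{"x":0,"y":0,"z":-0.1,"ax":0,"ay":0,"az":0},{"x":0,"y":0,"z":-0.1,"ax":0,"ay":0,"az":0},{"x":0,"y":0,"z":-0.1,"ax":0,"ay":0,"az":0},{"x":0,"y":0,"z":0,"ax":0,"ay":0,"az":0}]'
python3 -c "
from h import *
st()"
```

```text
clock: 22.05
position: [453.4, -276.1, 208.5]
ee_rot: [0.736, -0.677, 0.0, -0.0]
contact_force: [-0.1, -0.4, -1.8]
gripper_width: 20.8
grasp_force: 60.9
t 22.1 p [ 453.4 -276.1  208.5] psi -85.1 zax [ 0.001 -0.    -1.   ] j [-0.24  0.24 -0.26 -0.   -1.07  0.33] F [-0.1 -0.4 -1.8] w 20.8 g 60.9
clock: 22.85
position: [590.6, -15.3, 206.9]
ee_rot: [0.736, -0.677, 0.0, -0.0]
contact_force: [0.6, -1.1, -1.0]
gripper_width: 20.7
grasp_force: 60.9
clock: 23.65
position: [621.7, 46.5, 143.6]
ee_rot: [0.736, -0.677, -0.002, 0.003]
contact_force: [-0.4, 0.5, -1.4]
gripper_width: 20.8
grasp_force: 60.9
t 23.6 p [621.7  46.5 143.6] psi -85.3 zax [-0.007 -0.001 -1.   ] j [ 0.33  0.46 -0.11 -0.   -1.01 -0.25] F [-0.4  0.5 -1.4] w 20.8 g 60.9
```

```bash
python3 -m handwheel '[{"x":0,"y":0,"z":-0.03,"ax":0,"ay":0,"az":0},{"x":0,"y":0,"z":-0.02,"ax":0,"ay":0,"az":0},{"x":0,"y":0,"z":-0.01,"ax":0,"ay":0,"az":0},{"x":0,"y":0,"z":-0.01,"ax":0,"ay":0,"az":0},{"x":0,"y":0,"z":0,"ax":0,"ay":0,"az":0},{"x":0,"y":0,"z":0,"ax":0,"ay":0,"az":0},{"x":0,"y":0,"z":0,"ax":0,"ay":0,"az":0},{"x":0,"y":0,"z":0,"ax":0,"ay":0,"az":0}]'
python3 -c "
from h import *
st()"
python3 -m handwheel '[{"x":0,"y":0,"z":0,"ax":0,"ay":0,"az":0},{"x":0,"y":0,"z":0,"ax":0,"ay":0,"az":0},{"x":0,"y":0,"z":0,"ax":0,"ay":0,"az":0},{"x":0,"y":0,"z":0.05,"ax":0,"ay":0,"az":0},{"x":0,"y":0,"z":0.1,"ax":0,"ay":0,"az":0},{"x":0,"y":0,"z":0.15,"ax":0,"ay":0,"az":0},{"x":0,"y":0,"z":0.07,"ax":0,"ay":0,"az":0},{"x":0,"y":0,"z":0,"ax":0,"ay":0,"az":0}]' -0.34
python3 -c "
from h import *
st();print('box');blobs(55,350,500,-340,-140);print('pan');blobs(149,510,670,0,170)"
```

```text
clock: 24.45
position: [624.4, 48.2, 132.5]
ee_rot: [0.736, -0.677, 0.0, -0.0]
contact_force: [0.0, 0.0, -1.1]
gripper_width: 20.8
grasp_force: 60.9
t 24.4 p [624.4  48.2 132.5] psi -85.1 zax [ 0.  0. -1.] j [ 0.34  0.47 -0.12  0.   -0.98 -0.25] F [ 0.   0.  -1.1] w 20.8 g 60.9
clock: 25.25
position: [626.0, 48.5, 210.1]
ee_rot: [0.737, -0.676, 0.002, -0.003]
contact_force: [0.6, 1.4, 0.4]
gripper_width: 28.2
grasp_force: 0.0
t 25.2 p [626.   48.5 210.1] psi -85.1 zax [ 0.007  0.001 -1.   ] j [ 0.34  0.4  -0.02  0.   -1.14 -0.25] F [0.6 1.4 0.4] w 28.2 g 0.0
box
blob [ 404. -274.   55.] wh [26  9] area 176
blob [ 398.9 -196.6   55. ] wh [25  8] area 172
pan
blob [622.4  24.6 149. ] wh [12  8] area 69
blob [587.8 103.5 149. ] wh [24  7] area 158
```

The first sample seems to have moved, so I'll look.

```bash
python3 -c "
from h import *
a=snap('top','t6.png')[:,:,::-1];b=snap('side','s6.png')[:,:,::-1]
cv2.imwrite('pics/m6.png',np.hstack([cv2.resize(a[140:220,230:310],(400,400),interpolation=2),cv2.resize(b[150:200,295:365],(400,400),interpolation=2)]))"
```

```text
(no output)
```

View pics/m6.png

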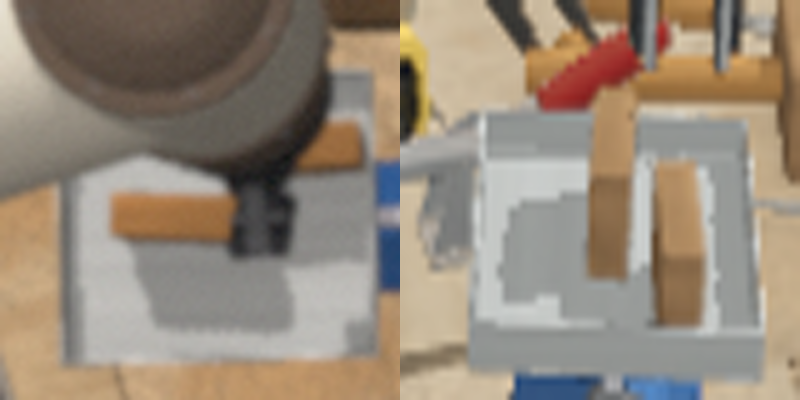

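The view confirms it: A was knocked to about (588,100), still on edge. I'll regrasp it and put it back.

```bash
python3 -m handwheel '[{"x":-0.09,"y":0.13,"z":0,"ax":0,"ay":0,"az":0},{"x":-0.092,"y":0.13,"z":0,"ax":0,"ay":0,"az":0},{"x":0,"y":0,"z":-0.05,"ax":0,"ay":0,"az":0},{"x":0,"y":0,"z":0,"ax":0,"ay":0,"az":0},{"x":0,"y":0,"z":-0.1,"ax":0,"ay":0,"az":0},{"x":0,"y":0,"z":-0.1,"ax":0,"ay":0,"az":0},{"x":0,"y":0,"z":-0.08,"ax":0,"ay":0,"az":0},{"x":0,"y":0,"z":-0.05,"ax":0,"ay":0,"az":0}]'
python3 -m handwheel '[{"x":0,"y":0,"z":0,"ax":0,"ay":0,"az":0},{"x":0,"y":0,"z":0,"ax":0,"ay":0,"az":0},{"x":0,"y":0,"z":0,"ax":0,"ay":0,"az":0},{"x":0,"y":0,"z":0,"ax":0,"ay":0,"az":0},{"x":0,"y":0,"z":0,"ax":0,"ay":0,"az":0},{"x":0,"y":0,"z":0.05,"ax":0,"ay":0,"az":0},{"x":0,"y":0,"z":0.05,"ax":0,"ay":0,"az":0},{"x":0,"y":0,"z":0,"ax":0,"ay":0,"az":0}]' -1
python3 -c "
from h import *
st()"
```

```text
clock: 26.25
position: [587.6, 99.0, 128.2]
ee_rot: [0.736, -0.677, -0.001, 0.001]
contact_force: [-0.1, 0.0, 0.3]
gripper_width: 28.4
grasp_force: 0.0
clock: 27.05
position: [589.4, 100.7, 153.0]
ee_rot: [0.737, -0.676, 0.001, -0.002]
contact_force: [0.1, -0.1, -0.2]
gripper_width: 20.7
grasp_force: 61.9
t 27.1 p [589.4 100.7 153. ] psi -85.1 zax [ 0.005  0.001 -1.   ] j [ 0.44  0.4  -0.17  0.   -0.99 -0.36] F [ 0.1 -0.1 -0.2] w 20.7 g 61.9
```

```bash
python3 -m handwheel '[{"x":0.085,"y":0.055,"z":0,"ax":0,"ay":0,"az":0},{"x":0.085,"y":0.06,"z":0,"ax":0,"ay":0,"az":0},{"x":0,"y":0,"z":0,"ax":0,"ay":0,"az":0},{"x":0,"y":0,"z":-0.05,"ax":0,"ay":0,"az":0},{"x":0,"y":0,"z":-0.05,"ax":0,"ay":0,"az":0},{"x":0,"y":0,"z":0,"ax":0,"ay":0,"az":0},{"x":0,"y":0,"z":0,"ax":0,"ay":0,"az":0},{"x":0,"y":0,"z":0,"ax":0,"ay":0,"az":0}]'
python3 -c "
from h import *
st()"
python3 -m handwheel '[{"x":0,"y":0,"z":0,"ax":0,"ay":0,"az":0},{"x":0,"y":0,"z":0,"ax":0,"ay":0,"az":0},{"x":0,"y":0,"z":0,"ax":0,"ay":0,"az":0},{"x":0,"y":0,"z":0,"ax":0,"ay":0,"az":0},{"x":0,"y":0,"z":0.1,"ax":0,"ay":0,"az":0},{"x":0,"y":0,"z":0.15,"ax":0,"ay":0,"az":0},{"x":0,"y":0,"z":0.13,"ax":0,"ay":0,"az":0},{"x":0,"y":0,"z":0,"ax":0,"ay":0,"az":0}]' -0.34
python3 -c "
from h import *
st();print('box');blobs(55,350,500,-340,-140);print('pan');blobs(149,510,670,0,170)"
```

```text
clock: 27.85
position: [621.8, 123.0, 130.5]
ee_rot: [0.736, -0.677, 0.0, -0.0]
contact_force: [0.0, -0.1, -0.4]
gripper_width: 20.5
grasp_force: 62.0
t 27.9 p [621.8 123.  130.5] psi -85.2 zax [ 0. -0. -1.] j [ 0.45  0.48 -0.1   0.   -0.99 -0.37] F [ 0.  -0.1 -0.4] w 20.5 g 62.0
clock: 28.65
position: [624.3, 123.8, 211.3]
ee_rot: [0.737, -0.676, 0.002, -0.004]
contact_force: [0.1, -0.6, 0.7]
gripper_width: 28.2
grasp_force: 0.0
t 28.6 p [624.3 123.8 211.3] psi -85.1 zax [ 0.009  0.003 -1.   ] j [ 0.45  0.41  0.    0.   -1.15 -0.37] F [ 0.1 -0.6  0.7] w 28.2 g 0.0
box
blob [ 404.  -273.7   55. ] wh [26  9] area 178
blob [ 399.  -196.8   55. ] wh [26  8] area 173
pan
blob [628.2  48.6 149. ] wh [26 15] area 194
blob [620.8 107.  149. ] wh [16  9] area 108
```

```bash
python3 -m handwheel '[{"x":-0.102,"y":-0.1464,"z":0,"ax":0,"ay":0,"az":0},{"x":-0.102,"y":-0.1464,"z":0,"ax":0,"ay":0,"az":0},{"x":-0.102,"y":-0.1464,"z":0,"ax":0,"ay":0,"az":0},{"x":-0.102,"y":-0.1464,"z":0,"ax":0,"ay":0,"az":0},{"x":-0.102,"y":-0.1464,"z":0,"ax":0,"ay":0,"az":0},{"x":-0.102,"y":-0.1464,"z":0,"ax":0,"ay":0,"az":0},{"x":-0.102,"y":-0.1464,"z":0,"ax":0,"ay":0,"az":0},{"x":-0.102,"y":-0.1464,"z":0,"ax":0,"ay":0,"az":0}]'
python3 -m handwheel '[{"x":-0.102,"y":-0.1464,"z":0,"ax":0,"ay":0,"az":0},{"x":-0.102,"y":-0.1464,"z":0,"ax":0,"ay":0,"az":0},{"x":-0.1,"y":-0.146,"z":0,"ax":0,"ay":0,"az":0},{"x":0,"y":0,"z":0,"ax":0,"ay":0,"az":0},{"x":0,"y":0,"z":-0.1,"ax":0,"ay":0,"az":0},{"x":0,"y":0,"z":-0.2,"ax":0,"ay":0,"az":0},{"x":0,"y":0,"z":-0.2,"ax":0,"ay":0,"az":0},{"x":0,"y":0,"z":0,"ax":0,"ay":0,"az":0}]'
python3 -c "
from h import *
st();print('pan');blobs(149,510,670,0,170);blobs(126,510,670,0,170,f='t7.png')
b=cv2.imread('pics/t7.png');cv2.imwrite('pics/c7.png',cv2.resize(b[140:220,230:310],(480,480),interpolation=2))"
```

```text
clock: 29.55
position: [456.9, -112.0, 205.1]
ee_rot: [0.736, -0.676, -0.001, 0.001]
contact_force: [1.2, -0.6, 0.4]
gripper_width: 28.2
grasp_force: 0.0
clock: 30.35
position: [393.4, -197.7, 101.5]
ee_rot: [0.736, -0.677, -0.006, 0.004]
contact_force: [-0.6, -0.6, -0.0]
gripper_width: 28.1
grasp_force: 0.0
t 30.4 p [ 393.4 -197.7  101.5] psi -85.2 zax [-0.013  0.003 -1.   ] j [-0.1   0.23 -0.6  -0.   -0.75  0.18] F [-0.6 -0.6 -0. ] w 28.1 g 0.0
pan
blob [628.2  48.7 149. ] wh [26 15] area 192
blob [619.2 122.6 149. ] wh [28  9] area 207
blob [631.1  51.  126. ] wh [26 15] area 193
blob [621.9 126.9 126. ] wh [28  9] area 206
```

View pics/c7.png

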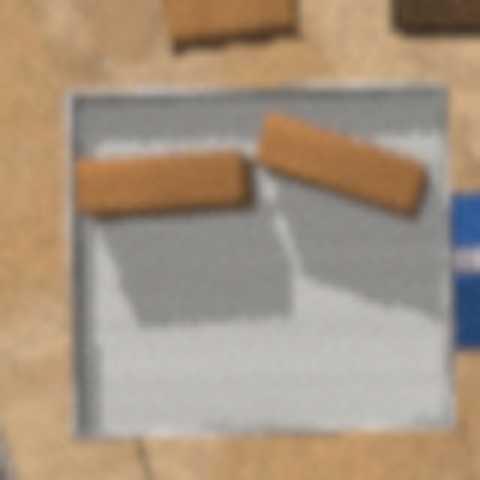

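Both samples are on the pan, on edge. The second one is turned slightly, and the near half is free. I'll pick C now.

```bash
python3 -m handwheel '[{"x":0,"y":0,"z":0,"ax":0,"ay":0,"az":0},{"x":0,"y":0,"z":0,"ax":0,"ay":0,"az":0},{"x":0,"y":0,"z":0,"ax":0,"ay":0,"az":0},{"x":0,"y":0,"z":-0.1,"ax":0,"ay":0,"az":0},{"x":0,"y":0,"z":-0.1,"ax":0,"ay":0,"az":0},{"x":0,"y":0,"z":-0.08,"ax":0,"ay":0,"az":0},{"x":0,"y":0,"z":-0.07,"ax":0,"ay":0,"az":0},{"x":0,"y":0,"z":0,"ax":0,"ay":0,"az":0}]'
python3 -c "
from h import *
st()"
python3 -m handwheel '[{"x":0,"y":0,"z":0,"ax":0,"ay":0,"az":0},{"x":0,"y":0,"z":0,"ax":0,"ay":0,"az":0},{"x":0,"y":0,"z":0,"ax":0,"ay":0,"az":0},{"x":0,"y":0,"z":0.1,"ax":0,"ay":0,"az":0},{"x":0,"y":0,"z":0.15,"ax":0,"ay":0,"az":0},{"x":0,"y":0,"z":0.2,"ax":0,"ay":0,"az":0},{"x":0,"y":0,"z":0.2,"ax":0,"ay":0,"az":0},{"x":0,"y":0,"z":0.2,"ax":0,"ay":0,"az":0}]' -1
python3 -c "
from h import *
st()"
```

```text
clock: 31.25
position: [397.2, -198.7, 35.6]
ee_rot: [0.736, -0.677, -0.001, 0.001]
contact_force: [-0.2, -1.1, 0.3]
gripper_width: 28.1
grasp_force: 0.0
t 31.2 p [ 397.2 -198.7   35.6] psi -85.2 zax [-0.002  0.    -1.   ] j [-0.1   0.35 -0.67 -0.   -0.56  0.18] F [-0.2 -1.1  0.3] w 28.1 g 0.0
clock: 32.05
position: [397.5, -198.7, 208.5]
ee_rot: [0.736, -0.677, 0.0, -0.0]
contact_force: [0.7, 0.2, -0.5]
gripper_width: 20.5
grasp_force: 60.2
t 32.0 p [ 397.5 -198.7  208.5] psi -85.1 zax [ 0.001 -0.    -1.   ] j [-0.1   0.09 -0.45 -0.   -1.03  0.18] F [ 0.7  0.2 -0.5] w 20.5 g 60.2
```

```bash
python3 -m handwheel '[{"x":0.0788,"y":0.16,"z":0,"ax":0,"ay":0,"az":0},{"x":0.0788,"y":0.16,"z":0,"ax":0,"ay":0,"az":0},{"x":0.0788,"y":0.16,"z":0,"ax":0,"ay":0,"az":0},{"x":0.0788,"y":0.16,"z":0,"ax":0,"ay":0,"az":0},{"x":0.0788,"y":0.16,"z":0,"ax":0,"ay":0,"az":0},{"x":0.0788,"y":0.16,"z":0,"ax":0,"ay":0,"az":0},{"x":0.0788,"y":0.16,"z":0,"ax":0,"ay":0,"az":0},{"x":0.0788,"y":0.16,"z":0,"ax":0,"ay":0,"az":0}]'
python3 -m handwheel '[{"x":0.0788,"y":0.16,"z":0,"ax":0,"ay":0,"az":0},{"x":0.0788,"y":0.16,"z":0,"ax":0,"ay":0,"az":0},{"x":0,"y":0,"z":0,"ax":0,"ay":0,"az":0},{"x":0,"y":0,"z":0,"ax":0,"ay":0,"az":0},{"x":0,"y":0,"z":-0.1,"ax":0,"ay":0,"az":0},{"x":0,"y":0,"z":-0.1,"ax":0,"ay":0,"az":0},{"x":0,"y":0,"z":-0.1,"ax":0,"ay":0,"az":0},{"x":0,"y":0,"z":0,"ax":0,"ay":0,"az":0}]'
python3 -m handwheel '[{"x":0,"y":0,"z":-0.03,"ax":0,"ay":0,"az":0},{"x":0,"y":0,"z":-0.02,"ax":0,"ay":0,"az":0},{"x":0,"y":0,"z":-0.015,"ax":0,"ay":0,"az":0},{"x":0,"y":0,"z":-0.01,"ax":0,"ay":0,"az":0},{"x":0,"y":0,"z":0,"ax":0,"ay":0,"az":0},{"x":0,"y":0,"z":0,"ax":0,"ay":0,"az":0},{"x":0,"y":0,"z":0,"ax":0,"ay":0,"az":0},{"x":0,"y":0,"z":0,"ax":0,"ay":0,"az":0}]'
python3 -c "
from h import *
st()"
```

```text
clock: 32.85
position: [524.3, 58.6, 206.9]
ee_rot: [0.736, -0.676, 0.0, -0.0]
contact_force: [1.1, -0.6, -0.3]
gripper_width: 20.5
grasp_force: 60.3
clock: 33.65
position: [553.0, 119.3, 143.9]
ee_rot: [0.736, -0.677, -0.001, 0.003]
contact_force: [-1.0, 0.2, -0.9]
gripper_width: 20.9
grasp_force: 60.3
clock: 34.45
position: [555.6, 121.2, 131.5]
ee_rot: [0.736, -0.677, 0.0, -0.0]
contact_force: [0.4, -0.2, -0.4]
gripper_width: 20.4
grasp_force: 60.3
t 34.5 p [555.6 121.2 131.5] psi -85.1 zax [ 0.  0. -1.] j [ 0.5   0.38 -0.27  0.   -0.92 -0.41] F [ 0.4 -0.2 -0.4] w 20.4 g 60.3
```

```bash
python3 -m handwheel '[{"x":0,"y":0,"z":0,"ax":0,"ay":0,"az":0},{"x":0,"y":0,"z":0,"ax":0,"ay":0,"az":0},{"x":0,"y":0,"z":0,"ax":0,"ay":0,"az":0},{"x":0,"y":0,"z":0.05,"ax":0,"ay":0,"az":0},{"x":0,"y":0,"z":0.1,"ax":0,"ay":0,"az":0},{"x":0,"y":0,"z":0.15,"ax":0,"ay":0,"az":0},{"x":0,"y":0,"z":0.075,"ax":0,"ay":0,"az":0},{"x":-0.0632,"y":-0.1656,"z":0,"ax":0,"ay":0,"az":0}]' -0.34
python3 -m handwheel '[{"x":-0.0632,"y":-0.1656,"z":0,"ax":0,"ay":0,"az":0},{"x":-0.0632,"y":-0.1656,"z":0,"ax":0,"ay":0,"az":0},{"x":-0.0632,"y":-0.1656,"z":0,"ax":0,"ay":0,"az":0},{"x":-0.0632,"y":-0.1656,"z":0,"ax":0,"ay":0,"az":0},{"x":-0.0632,"y":-0.1656,"z":0,"ax":0,"ay":0,"az":0},{"x":-0.0632,"y":-0.1656,"z":0,"ax":0,"ay":0,"az":0},{"x":-0.0632,"y":-0.1656,"z":0,"ax":0,"ay":0,"az":0},{"x":-0.0632,"y":-0.1656,"z":0,"ax":0,"ay":0,"az":0}]'
python3 -m handwheel '[{"x":-0.0632,"y":-0.1656,"z":0,"ax":0,"ay":0,"az":0},{"x":-0.0632,"y":-0.1656,"z":0,"ax":0,"ay":0,"az":0},{"x":-0.0632,"y":-0.1656,"z":0,"ax":0,"ay":0,"az":0},{"x":0,"y":0,"z":0,"ax":0,"ay":0,"az":0},{"x":0,"y":0,"z":-0.1,"ax":0,"ay":0,"az":0},{"x":0,"y":0,"z":-0.2,"ax":0,"ay":0,"az":0},{"x":0,"y":0,"z":-0.2,"ax":0,"ay":0,"az":0},{"x":0,"y":0,"z":0,"ax":0,"ay":0,"az":0}]'
python3 -c "
from h import *
st();print('pan');blobs(149,510,670,0,170);print('box');blobs(55,350,500,-340,-140)"
```

```text
clock: 35.25
position: [546.0, 90.5, 210.0]
ee_rot: [0.738, -0.675, 0.002, -0.004]
contact_force: [0.9, -0.8, 0.2]
gripper_width: 28.1
grasp_force: 0.0
clock: 36.05
position: [441.3, -178.2, 207.4]
ee_rot: [0.737, -0.676, 0.001, -0.0]
contact_force: [1.0, -0.1, 0.1]
gripper_width: 28.0
grasp_force: 0.0
clock: 36.85
position: [400.5, -274.6, 102.5]
ee_rot: [0.736, -0.677, -0.005, 0.002]
contact_force: [-0.3, 0.9, 0.1]
gripper_width: 28.3
grasp_force: 0.0
t 36.9 p [ 400.5 -274.6  102.5] psi -85.2 zax [-0.01   0.004 -1.   ] j [-0.27  0.3  -0.49 -0.   -0.79  0.35] F [-0.3  0.9  0.1] w 28.3 g 0.0
pan
blob [628.4  48.8 149. ] wh [26 15] area 194
blob [619.1 122.7 149. ] wh [28  9] area 206
blob [554.3 119.5 149. ] wh [28  9] area 196
box
```

```bash
python3 -m handwheel '[{"x":0,"y":0,"z":0,"ax":0,"ay":0,"az":0},{"x":0,"y":0,"z":0,"ax":0,"ay":0,"az":0},{"x":0,"y":0,"z":0,"ax":0,"ay":0,"az":0},{"x":0,"y":0,"z":-0.1,"ax":0,"ay":0,"az":0},{"x":0,"y":0,"z":-0.1,"ax":0,"ay":0,"az":0},{"x":0,"y":0,"z":-0.08,"ax":0,"ay":0,"az":0},{"x":0,"y":0,"z":-0.07,"ax":0,"ay":0,"az":0},{"x":0,"y":0,"z":0,"ax":0,"ay":0,"az":0}]'
python3 -c "
from h import *
st()"
python3 -m handwheel '[{"x":0,"y":0,"z":0,"ax":0,"ay":0,"az":0},{"x":0,"y":0,"z":0,"ax":0,"ay":0,"az":0},{"x":0,"y":0,"z":0,"ax":0,"ay":0,"az":0},{"x":0,"y":0,"z":0.1,"ax":0,"ay":0,"az":0},{"x":0,"y":0,"z":0.15,"ax":0,"ay":0,"az":0},{"x":0,"y":0,"z":0.2,"ax":0,"ay":0,"az":0},{"x":0,"y":0,"z":0.2,"ax":0,"ay":0,"az":0},{"x":0,"y":0,"z":0.2,"ax":0,"ay":0,"az":0}]' -1
python3 -c "
from h import *
st()"
```

```text
clock: 37.75
position: [403.0, -276.0, 35.4]
ee_rot: [0.736, -0.677, -0.001, 0.001]
contact_force: [-0.6, -0.5, -0.4]
gripper_width: 28.5
grasp_force: 0.0
t 37.8 p [ 403.  -276.    35.4] psi -85.2 zax [-0.003  0.001 -1.   ] j [-0.27  0.4  -0.56 -0.   -0.61  0.35] F [-0.6 -0.5 -0.4] w 28.5 g 0.0
clock: 38.55
position: [403.5, -276.1, 208.6]
ee_rot: [0.736, -0.677, 0.0, -0.0]
contact_force: [1.5, -0.4, -0.1]
gripper_width: 20.6
grasp_force: 61.4
t 38.5 p [ 403.5 -276.1  208.6] psi -85.1 zax [ 0.001 -0.    -1.   ] j [-0.27  0.17 -0.35 -0.   -1.05  0.35] F [ 1.5 -0.4 -0.1] w 20.6 g 61.4
```

```bash
python3 -m handwheel '[{"x":0.0765,"y":0.1605,"z":0,"ax":0,"ay":0,"az":0},{"x":0.0765,"y":0.1605,"z":0,"ax":0,"ay":0,"az":0},{"x":0.0765,"y":0.1605,"z":0,"ax":0,"ay":0,"az":0},{"x":0.0765,"y":0.1605,"z":0,"ax":0,"ay":0,"az":0},{"x":0.0765,"y":0.1605,"z":0,"ax":0,"ay":0,"az":0},{"x":0.0765,"y":0.1605,"z":0,"ax":0,"ay":0,"az":0},{"x":0.0765,"y":0.1605,"z":0,"ax":0,"ay":0,"az":0},{"x":0.0765,"y":0.1605,"z":0,"ax":0,"ay":0,"az":0}]'
python3 -m handwheel '[{"x":0.0765,"y":0.1605,"z":0,"ax":0,"ay":0,"az":0},{"x":0.0765,"y":0.1605,"z":0,"ax":0,"ay":0,"az":0},{"x":0,"y":0,"z":0,"ax":0,"ay":0,"az":0},{"x":0,"y":0,"z":0,"ax":0,"ay":0,"az":0},{"x":0,"y":0,"z":-0.1,"ax":0,"ay":0,"az":0},{"x":0,"y":0,"z":-0.1,"ax":0,"ay":0,"az":0},{"x":0,"y":0,"z":-0.1,"ax":0,"ay":0,"az":0},{"x":0,"y":0,"z":0,"ax":0,"ay":0,"az":0}]'
python3 -m handwheel '[{"x":0,"y":0,"z":-0.03,"ax":0,"ay":0,"az":0},{"x":0,"y":0,"z":-0.02,"ax":0,"ay":0,"az":0},{"x":0,"y":0,"z":-0.015,"ax":0,"ay":0,"az":0},{"x":0,"y":0,"z":-0.01,"ax":0,"ay":0,"az":0},{"x":0,"y":0,"z":0,"ax":0,"ay":0,"az":0},{"x":0,"y":0,"z":0,"ax":0,"ay":0,"az":0},{"x":0,"y":0,"z":0,"ax":0,"ay":0,"az":0},{"x":0,"y":0,"z":0,"ax":0,"ay":0,"az":0}]'
python3 -c "
from h import *
st()"
```

```text
clock: 39.35
position: [526.5, -18.0, 207.0]
ee_rot: [0.736, -0.676, 0.0, -0.0]
contact_force: [0.6, -0.7, -0.1]
gripper_width: 20.5
grasp_force: 61.6
clock: 40.15
position: [554.2, 43.1, 143.9]
ee_rot: [0.736, -0.677, -0.002, 0.003]
contact_force: [-1.3, 0.0, -0.9]
gripper_width: 20.7
grasp_force: 61.6
clock: 40.95
position: [557.0, 44.8, 131.5]
ee_rot: [0.736, -0.677, 0.0, -0.0]
contact_force: [-0.3, 0.3, -0.7]
gripper_width: 20.8
grasp_force: 61.6
t 41.0 p [557.   44.8 131.5] psi -85.1 zax [ 0.  0. -1.] j [ 0.37  0.37 -0.29  0.   -0.91 -0.29] F [-0.3  0.3 -0.7] w 20.8 g 61.6
```

```bash
python3 -m handwheel '[{"x":0,"y":0,"z":0,"ax":0,"ay":0,"az":0},{"x":0,"y":0,"z":0,"ax":0,"ay":0,"az":0},{"x":0,"y":0,"z":0,"ax":0,"ay":0,"az":0},{"x":0,"y":0,"z":0.05,"ax":0,"ay":0,"az":0},{"x":0,"y":0,"z":0.1,"ax":0,"ay":0,"az":0},{"x":0,"y":0,"z":0.15,"ax":0,"ay":0,"az":0},{"x":0,"y":0,"z":0.075,"ax":0,"ay":0,"az":0},{"x":0,"y":-0.15,"z":0,"ax":0,"ay":0,"az":0}]' -0.34
python3 -m handwheel '[{"x":0,"y":-0.15,"z":0,"ax":0,"ay":0,"az":0},{"x":0,"y":-0.15,"z":0,"ax":0,"ay":0,"az":0},{"x":0,"y":-0.15,"z":0,"ax":0,"ay":0,"az":0},{"x":0,"y":0,"z":0,"ax":0,"ay":0,"az":-0.034},{"x":0,"y":0,"z":0,"ax":0,"ay":0,"az":0},{"x":0,"y":0,"z":0,"ax":0,"ay":0,"az":0},{"x":0,"y":0,"z":0,"ax":0,"ay":0,"az":0},{"x":0,"y":0,"z":0,"ax":0,"ay":0,"az":0}]' 0.06
python3 -c "
from h import *
st();print('pan');blobs(149,510,670,0,170)
a=snap('top','t8.png')[:,:,::-1];b=snap('side','s8.png')[:,:,::-1]
cv2.imwrite('pics/m8.png',np.hstack([cv2.resize(a[145:220,230:350],(480,300),interpolation=2)[:, :],cv2.resize(b[155:215,300:364],(320,300),interpolation=2)]))
cv2.imwrite('pics/tip8.png',b[215:300,310:350])"
```

```text
clock: 41.75
position: [559.1, 16.7, 210.4]
ee_rot: [0.738, -0.675, 0.002, -0.003]
contact_force: [0.2, -0.7, -0.5]
gripper_width: 28.2
grasp_force: 0.0
clock: 42.55
position: [556.9, -74.7, 206.5]
ee_rot: [0.719, -0.695, 0.0, -0.0]
contact_force: [1.2, -0.1, -0.5]
gripper_width: 45.1
grasp_force: 0.0
t 42.5 p [556.9 -74.7 206.5] psi -88.1 zax [ 0.  0. -1.] j [ 0.16  0.3  -0.19  0.   -1.09 -0.12] F [ 1.2 -0.1 -0.5] w 45.1 g 0.0
pan
blob [635.9  65.3 149. ] wh [17  8] area 77
blob [624.9 133.7 149. ] wh [23  5] area 49
```

View pics/m8.png

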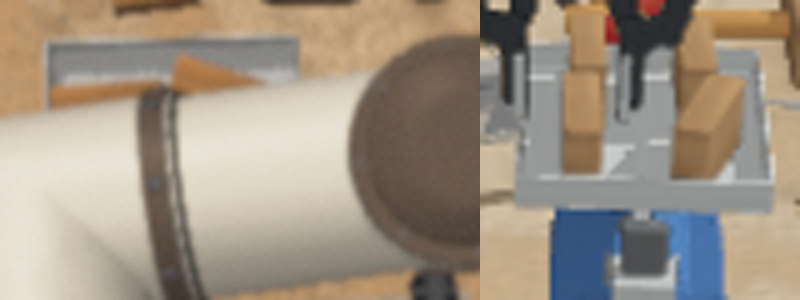

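All four samples stand on the pan, and the dark fin is at about (643,235) in the crop, side pixel (332.6,202). Next is the counterpoise.

```bash
python3 -m handwheel '[{"x":0.1,"y":-0.005,"z":0,"ax":0,"ay":0,"az":0},{"x":0.0925,"y":-0.004,"z":0,"ax":0,"ay":0,"az":0},{"x":0,"y":0,"z":0,"ax":0,"ay":0,"az":0},{"x":0,"y":0,"z":-0.1,"ax":0,"ay":0,"az":0},{"x":0,"y":0,"z":-0.15,"ax":0,"ay":0,"az":0},{"x":0,"y":0,"z":-0.1,"ax":0,"ay":0,"az":0},{"x":0,"y":0,"z":-0.06,"ax":0,"ay":0,"az":0},{"x":0,"y":0,"z":-0.03,"ax":0,"ay":0,"az":0}]'
python3 -c "
from h import *
st()"
python3 -m handwheel '[{"x":0,"y":0,"z":0,"ax":0,"ay":0,"az":0},{"x":0,"y":0,"z":0,"ax":0,"ay":0,"az":0},{"x":0,"y":0,"z":0,"ax":0,"ay":0,"az":0},{"x":0,"y":0,"z":0,"ax":0,"ay":0,"az":0},{"x":0,"y":0,"z":0,"ax":0,"ay":0,"az":0},{"x":0,"y":0,"z":0,"ax":0,"ay":0,"az":0},{"x":0,"y":0,"z":0,"ax":0,"ay":0,"az":0},{"x":0,"y":0,"z":0,"ax":0,"ay":0,"az":0}]' -1
python3 -c "
from h import *
st()"
```

```text
clock: 43.5
position: [594.6, -77.0, 117.3]
ee_rot: [0.718, -0.696, -0.001, 0.001]
contact_force: [0.3, -0.2, 0.8]
gripper_width: 45.1
grasp_force: 0.0
t 43.5 p [594.6 -77.  117.3] psi -88.2 zax [-0.002 -0.    -1.   ] j [ 0.14  0.44 -0.21 -0.   -0.92 -0.11] F [ 0.3 -0.2  0.8] w 45.1 g 0.0
clock: 44.3
position: [597.6, -76.8, 119.2]
ee_rot: [0.718, -0.696, 0.002, -0.002]
contact_force: [4.5, -1.2, -6.2]
gripper_width: 24.9
grasp_force: 60.7
t 44.3 p [597.6 -76.8 119.2] psi -88.2 zax [ 0.006  0.    -1.   ] j [ 0.14  0.44 -0.2   0.   -0.92 -0.11] F [ 4.5 -1.2 -6.2] w 24.9 g 60.7
```

```bash
python3 -m handwheel '[{"x":0.01,"y":0,"z":0.005,"ax":0,"ay":0,"az":0},{"x":0.0016,"y":-0.05,"z":0.0045,"ax":0,"ay":0,"az":0},{"x":0.0016,"y":-0.05,"z":0.0045,"ax":0,"ay":0,"az":0},{"x":0.0016,"y":-0.05,"z":0.0045,"ax":0,"ay":0,"az":0},{"x":0.0016,"y":-0.05,"z":0.0045,"ax":0,"ay":0,"az":0},{"x":0.0016,"y":-0.05,"z":0.0045,"ax":0,"ay":0,"az":0},{"x":0,"y":0,"z":0,"ax":0,"ay":0,"az":0},{"x":0,"y":0,"z":0,"ax":0,"ay":0,"az":0}]'
python3 -c "
from h import *
st();print(arm.read_state()['wrist_torque'])"
```

```text
clock: 45.1
position: [599.6, -128.8, 124.0]
ee_rot: [0.718, -0.696, 0.001, -0.0]
contact_force: [5.0, -2.1, -8.4]
gripper_width: 24.5
grasp_force: 60.5
t 45.1 p [ 599.6 -128.8  124. ] psi -88.3 zax [ 0.002 -0.001 -1.   ] j [ 0.05  0.46 -0.17  0.   -0.95 -0.02] F [ 5.  -2.1 -8.4] w 24.5 g 60.5
[-0.50050342 -1.52662376  0.06019451]
```

```bash
python3 -m handwheel '[{"x":0.006,"y":-0.05,"z":0.001,"ax":0,"ay":0,"az":0},{"x":0.003,"y":-0.05,"z":0.001,"ax":0,"ay":0,"az":0},{"x":0.003,"y":-0.05,"z":0.001,"ax":0,"ay":0,"az":0},{"x":0.003,"y":-0.05,"z":0.002,"ax":0,"ay":0,"az":0},{"x":0.003,"y":-0.05,"z":0.002,"ax":0,"ay":0,"az":0},{"x":0.002,"y":-0.05,"z":0.002,"ax":0,"ay":0,"az":0},{"x":0,"y":0,"z":0,"ax":0,"ay":0,"az":0},{"x":0,"y":0,"z":0,"ax":0,"ay":0,"az":0}]'
python3 -c "
from h import *
st()"
python3 -m handwheel '[{"x":0,"y":0,"z":0,"ax":0,"ay":0,"az":0},{"x":0,"y":0,"z":0,"ax":0,"ay":0,"az":0},{"x":0,"y":0,"z":0,"ax":0,"ay":0,"az":0},{"x":0,"y":0,"z":0,"ax":0,"ay":0,"az":0},{"x":0,"y":0,"z":0.1,"ax":0,"ay":0,"az":0},{"x":0,"y":0,"z":0.15,"ax":0,"ay":0,"az":0},{"x":0,"y":0,"z":0,"ax":0,"ay":0,"az":0},{"x":0,"y":0,"z":0,"ax":0,"ay":0,"az":0}]' 0.06
python3 -m handwheel '[{"x":0,"y":0,"z":0,"ax":0,"ay":0,"az":0},{"x":0,"y":0,"z":0,"ax":0,"ay":0,"az":0},{"x":0,"y":0,"z":0,"ax":0,"ay":0,"az":0},{"x":0,"y":0,"z":0,"ax":0,"ay":0,"az":0},{"x":0,"y":0,"z":0,"ax":0,"ay":0,"az":0},{"x":0,"y":0,"z":0,"ax":0,"ay":0,"az":0},{"x":0,"y":0,"z":0,"ax":0,"ay":0,"az":0},{"x":0,"y":0,"z":0,"ax":0,"ay":0,"az":0}]'
cat >> h.py <<'E'
def tip(f=None):
    b=snap('side',f);h=cv2.cvtColor(b,cv2.COLOR_RGB2HSV)
    m=(((h[...,0]<6)|(h[...,0]>172))&(h[...,1]>110)&(h[...,2]>90)).astype(np.uint8);m[:, :322]=0;m[:,345:]=0;m[:245]=0;m[292:]=0
    w=m*h[...,1].astype(float); v,u=np.nonzero(m)
    print('pointer',len(v),round((u*w[v,u]).sum()/w.sum(),2),round((v*w[v,u]).sum()/w.sum(),2),v.min(),v.max())
    # pan front rim top edge row, columns 310..350
E
python3 -c "
from h import *
st()
tip('s9.png')
class F:
    def __init__(s,n): s.n=n
import h
for f in('s0','s4','s8','s6','s9'):
    im=cv2.imread('pics/'+f+'.png')[:,:,::-1]; h.snap=lambda n,f=None:im.copy(); print(f,end=' ')
    try: tip()
    except Exception as e: print(e)
b=cv2.imread('pics/s9.png');c=cv2.imread('pics/s0.png')
cv2.imwrite('pics/m9.png',np.hstack([cv2.resize(x[150:300,300:366],(264,600),interpolation=2) for x in(c,cv2.imread('pics/s8.png'),b)]))"
```

```text
clock: 45.9
position: [602.0, -188.1, 125.7]
ee_rot: [0.718, -0.696, -0.0, 0.001]
contact_force: [-5.0, -0.8, 3.6]
gripper_width: 24.6
grasp_force: 62.0
t 45.9 p [ 602.  -188.1  125.7] psi -88.3 zax [-0.002 -0.001 -1.   ] j [-0.05  0.48 -0.12  0.   -0.97  0.08] F [-5.  -0.8  3.6] w 24.6 g 62.0
clock: 46.7
position: [603.5, -186.8, 176.4]
ee_rot: [0.718, -0.696, 0.001, -0.001]
contact_force: [-0.4, 0.1, -0.5]
gripper_width: 45.6
grasp_force: 0.0
clock: 47.5
position: [603.0, -187.1, 175.6]
ee_rot: [0.718, -0.696, 0.0, -0.0]
contact_force: [-0.0, 0.4, 0.4]
gripper_width: 45.5
grasp_force: 0.0
t 47.5 p [ 603.  -187.1  175.6] psi -88.2 zax [ 0. -0. -1.] j [-0.04  0.44 -0.06 -0.   -1.08  0.08] F [-0.   0.4  0.4] w 45.5 g 0.0
pointer 7 332.0 266.07 263 269
s0 pointer 8 332.0 267.5 264 271
s4 pointer 6 332.0 263.66 261 266
s8 pointer 5 333.0 258.13 256 260
s6 pointer 5 333.0 258.12 256 260
s9 pointer 7 332.0 266.07 263 269
```

View pics/m9.png

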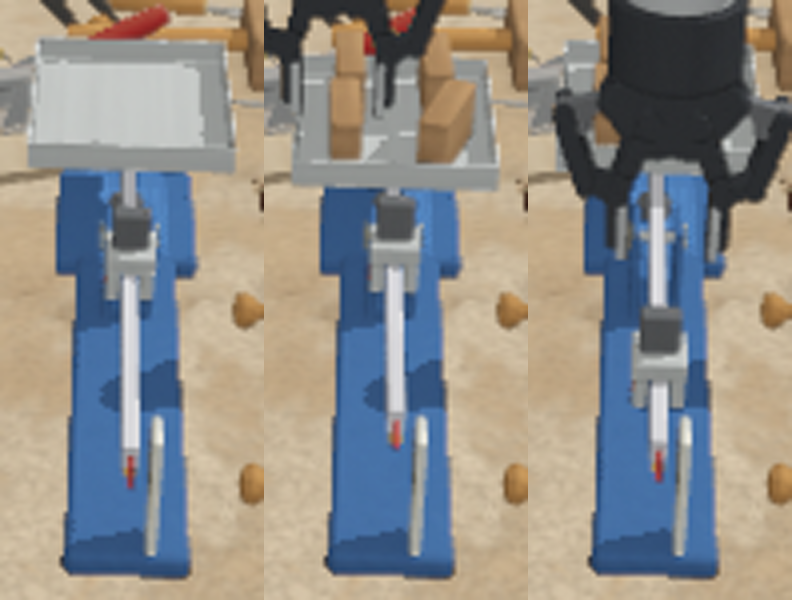

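```bash
python3 - <<'E'
from h import *
for L in(225,235):
  rows={t:w2px('side',[594.6+.033*L,-35-L,85-L*t])[1].round(2) for t in(-.09,-.02,0,.02,.04,.09)};print(L,rows)
for n in range(3): tip()
E
```

```text
225 {-0.09: np.float64(256.98), -0.02: np.float64(262.07), 0: np.float64(263.5), 0.02: np.float64(264.93), 0.04: np.float64(266.35), 0.09: np.float64(269.87)}
235 {-0.09: np.float64(259.62), -0.02: np.float64(264.96), 0: np.float64(266.46), 0.02: np.float64(267.96), 0.04: np.float64(269.45), 0.09: np.float64(273.13)}
pointer 7 332.0 266.07 263 269
pointer 7 332.0 266.07 263 269
pointer 7 332.0 266.08 263 269
```

The pointer is at row 266.1, against about 264.8 for level, so the tilt is about +0.018. I'll shift the counterpoise inward by about 3 mm.

```bash
python3 -m handwheel '[{"x":0,"y":0,"z":-0.1,"ax":0,"ay":0,"az":0},{"x":0,"y":0,"z":-0.1,"ax":0,"ay":0,"az":0},{"x":0,"y":0,"z":-0.05,"ax":0,"ay":0,"az":0},{"x":0,"y":0,"z":-0.03,"ax":0,"ay":0,"az":0},{"x":0,"y":0,"z":0,"ax":0,"ay":0,"az":0},{"x":0,"y":0,"z":0,"ax":0,"ay":0,"az":0},{"x":0,"y":0,"z":0,"ax":0,"ay":0,"az":0},{"x":0,"y":0,"z":0,"ax":0,"ay":0,"az":0}]'
python3 -m handwheel '[{"x":0,"y":0,"z":0,"ax":0,"ay":0,"az":0},{"x":0,"y":0,"z":0,"ax":0,"ay":0,"az":0},{"x":0,"y":0,"z":0,"ax":0,"ay":0,"az":0},{"x":0,"y":0,"z":0,"ax":0,"ay":0,"az":0},{"x":0,"y":0,"z":0,"ax":0,"ay":0,"az":0},{"x":0,"y":0.008,"z":0,"ax":0,"ay":0,"az":0},{"x":0,"y":0.008,"z":0,"ax":0,"ay":0,"az":0},{"x":0,"y":0,"z":0,"ax":0,"ay":0,"az":0}]' -1
python3 -c "
from h import *
st()"
python3 -m handwheel '[{"x":0,"y":0,"z":0,"ax":0,"ay":0,"az":0},{"x":0,"y":0,"z":0,"ax":0,"ay":0,"az":0},{"x":0,"y":0,"z":0,"ax":0,"ay":0,"az":0},{"x":0,"y":0,"z":0,"ax":0,"ay":0,"az":0},{"x":0,"y":0,"z":0.1,"ax":0,"ay":0,"az":0},{"x":0,"y":0,"z":0.18,"ax":0,"ay":0,"az":0},{"x":0,"y":0,"z":0,"ax":0,"ay":0,"az":0},{"x":0,"y":0,"z":0,"ax":0,"ay":0,"az":0}]' 0.06
python3 -m handwheel '[{"x":0,"y":0,"z":0,"ax":0,"ay":0,"az":0},{"x":0,"y":0,"z":0,"ax":0,"ay":0,"az":0},{"x":0,"y":0,"z":0,"ax":0,"ay":0,"az":0},{"x":0,"y":0,"z":0,"ax":0,"ay":0,"az":0},{"x":0,"y":0,"z":0,"ax":0,"ay":0,"az":0},{"x":0,"y":0,"z":0,"ax":0,"ay":0,"az":0},{"x":0,"y":0,"z":0,"ax":0,"ay":0,"az":0},{"x":0,"y":0,"z":0,"ax":0,"ay":0,"az":0}]'
python3 -c "
from h import *
st()
tip('s10.png')"
```

```text
clock: 48.5
position: [603.4, -187.1, 120.5]
ee_rot: [0.718, -0.696, 0.001, -0.0]
contact_force: [0.9, -0.9, 0.8]
gripper_width: 45.4
grasp_force: 0.0
clock: 49.3
position: [601.9, -183.8, 119.3]
ee_rot: [0.718, -0.696, -0.001, 0.001]
contact_force: [-5.6, -0.6, 1.3]
gripper_width: 23.8
grasp_force: 61.6
t 49.3 p [ 601.9 -183.8  119.3] psi -88.2 zax [-0.002  0.    -1.   ] j [-0.04  0.49 -0.13 -0.   -0.96  0.07] F [-5.6 -0.6  1.3] w 23.8 g 61.6
clock: 50.1
position: [603.8, -183.7, 176.9]
ee_rot: [0.718, -0.696, 0.001, -0.001]
contact_force: [0.2, -0.3, -0.9]
gripper_width: 45.1
grasp_force: 0.0
clock: 50.9
position: [602.9, -183.9, 175.6]
ee_rot: [0.718, -0.696, -0.0, -0.0]
contact_force: [-0.4, 0.2, -0.2]
gripper_width: 45.6
grasp_force: 0.0
t 50.9 p [ 602.9 -183.9  175.6] psi -88.2 zax [-0.  0. -1.] j [-0.04  0.44 -0.06 -0.   -1.08  0.07] F [-0.4  0.2 -0.2] w 45.6 g 0.0
pointer 5 332.0 264.45 262 267
```

```bash
python3 - <<'E'
from h import *
for f in('s0','s8','s9','s10'):
    im=cv2.imread(f'pics/{f}.png').astype(float)[245:292,325:342]
    w=np.clip(im[...,2]-im[...,:2].max(2)-15,0,None); v,u=np.indices(w.shape)
    # white beam end: last row of bright along beam column
    print(f,'red row',((v*w).sum()/w.sum()+245).round(2),'sum',w.sum().round())
    # pan front rim brightness profile (cols away from arm)
    g=cv2.imread(f'pics/{f}.png',0).astype(float)
    col=g[175:205,308:313].mean(1);d=np.diff(col);i=d.argmin();print('   rim bottom edge',i+175, d[max(i-2,0):i+3].round(0))
E
```

```text
s0 red row 267.07 sum 685.0
   rim bottom edge 185 [  1.  -4. -48.   2.   1.]
s8 red row 257.98 sum 787.0
   rim bottom edge 190 [  2.   7. -15.   0.   1.]
s9 red row 265.81 sum 735.0
   rim bottom edge 175 [-21.  -9.  -3.]
s10 red row 264.07 sum 595.0
   rim bottom edge 175 [-14.  -3.  -2.]
```

```bash
python3 -m handwheel '[{"x":-0.126,"y":0.111,"z":0.05,"ax":0,"ay":0,"az":0.017},{"x":-0.126,"y":0.111,"z":0,"ax":0,"ay":0,"az":0.017},{"x":-0.126,"y":0.111,"z":0,"ax":0,"ay":0,"az":0},{"x":-0.126,"y":0.111,"z":0,"ax":0,"ay":0,"az":0},{"x":-0.126,"y":0.111,"z":0,"ax":0,"ay":0,"az":0},{"x":-0.126,"y":0.111,"z":0,"ax":0,"ay":0,"az":0},{"x":-0.124,"y":0.114,"z":0,"ax":0,"ay":0,"az":0},{"x":0,"y":0,"z":0,"ax":0,"ay":0,"az":0}]' -0.3
python3 - <<'E'
from h import *
st();snap('side','s11.png');snap('top','t11.png')
def reg(f,ref,box):
    x0,x1,y0,y1=box
    A=cv2.imread(f'pics/{ref}.png',0).astype(np.float32);B=cv2.imread(f'pics/{f}.png',0).astype(np.float32)
    W=np.eye(2,3,dtype=np.float32)
    try:
        cc,W=cv2.findTransformECC(A[y0:y1,x0:x1],B[y0:y1,x0:x1],W,cv2.MOTION_TRANSLATION,(3,200,1e-6));return W[:,2].round(2),round(cc,3)
    except Exception as e: return 'fail'
for bx in[(300,362,178,202),(304,330,180,200)]:
  for f in('s8','s11'):print(bx,f,reg(f,'s0',bx))
for f in('s11',):
    im=cv2.imread(f'pics/{f}.png').astype(float)[245:292,325:342]
    w=np.clip(im[...,2]-im[...,:2].max(2)-15,0,None); v,u=np.indices(w.shape);print('red',(v*w).sum()/w.sum()+245)
for t in(-.09,0,.04):print(t,w2px('side',[590,3,115+120*t])[1])
c=[cv2.resize(cv2.imread(f'pics/{x}.png')[165:205,300:366],(400,242),interpolation=2) for x in('s0','s8','s11')]
cv2.imwrite('pics/m11.png',np.vstack([np.hstack(c[:2]),np.hstack([c[2],cv2.resize(cv2.imread('pics/s11.png')[245:285,310:370],(400,242),interpolation=2)])]))
E
```

```text
clock: 51.75
position: [424.3, -26.6, 186.0]
ee_rot: [0.737, -0.675, -0.0, -0.0]
contact_force: [-1.1, 1.0, 0.8]
gripper_width: 30.1
grasp_force: 0.0
t 51.8 p [424.3 -26.6 186. ] psi -85.0 zax [-0.     0.001 -1.   ] j [ 0.32  0.08 -0.52 -0.   -0.97 -0.23] F [-1.1  1.   0.8] w 30.1 g 0.0
(300, 362, 178, 202) s8 fail
(300, 362, 178, 202) s11 (array([-0.03,  2.73], dtype=float32), 0.525)
(304, 330, 180, 200) s8 (array([10.08, 10.61], dtype=float32), 0.807)
(304, 330, 180, 200) s11 (array([8.66, 7.43], dtype=float32), 0.878)
red 264.0704697986577
-0.09 195.70877967991697
0 192.5342878616385
0.04 191.11242093456488
```

View pics/m11.png

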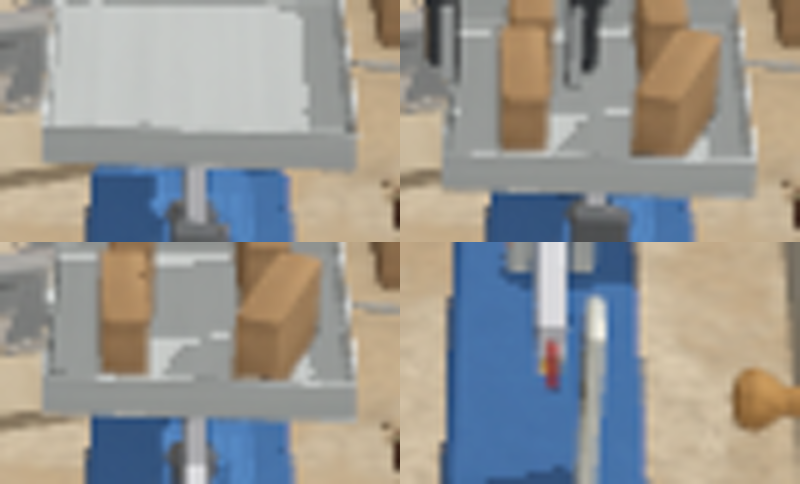

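The pan's lower edge sits at crop row 165 at the start, 192 at the stop and 174 now. That gives a tilt of about -0.006, and the pointer gives about -0.008. I'll do one sub-pixel check in numbers.

```bash
python3 - <<'E'
from h import *
r={}
for f in('s0','s8','s11'):
    R_=cv2.imread(f'pics/{f}.png')[:,:,2].astype(float);o=[]
    for c in list(range(317,328))+list(range(336,346)):
        p=R_[183:203,c]
        i=np.where((p[:-1]>100)&(p[1:]<=100))[0]
        if len(i): i=i[0];o.append(183+i+(p[i]-100)/(p[i]-p[i+1]))
    r[f]=(np.mean(o),np.std(o),len(o))
print(r);k=35.4
for f in('s0','s11'):print(f,-.09+(r['s8'][0]-r[f][0])/k)
E
```

```text
{'s0': (np.float64(192.36028302348245), np.float64(0.2809418835775441), 21), 's8': (np.float64(196.78004266387612), np.float64(0.3808787619353204), 21), 's11': (np.float64(193.7317522885878), np.float64(0.33309036360256394), 21)}
s0 0.034851967242758894
s11 -0.0038901023929857753
```

The beam is level at about -0.004 to -0.008 rad. Next I'll fetch the lid.

```bash
python3 -m handwheel '[{"x":0,"y":0,"z":-0.15,"ax":0,"ay":0,"az":0},{"x":0,"y":0,"z":-0.15,"ax":0,"ay":0,"az":0},{"x":0,"y":0,"z":-0.1,"ax":0,"ay":0,"az":0},{"x":0,"y":0,"z":-0.1,"ax":0,"ay":0,"az":0},{"x":0,"y":0,"z":-0.1,"ax":0,"ay":0,"az":0},{"x":0,"y":0,"z":-0.06,"ax":0,"ay":0,"az":0},{"x":0,"y":0,"z":-0.03,"ax":0,"ay":0,"az":0},{"x":0,"y":0,"z":0,"ax":0,"ay":0,"az":0}]'
python3 -c "
from h import *
st()"
python3 -m handwheel '[{"x":0,"y":0,"z":0,"ax":0,"ay":0,"az":0},{"x":0,"y":0,"z":0,"ax":0,"ay":0,"az":0},{"x":0,"y":0,"z":0,"ax":0,"ay":0,"az":0},{"x":0,"y":0,"z":0,"ax":0,"ay":0,"az":0},{"x":0,"y":0,"z":0,"ax":0,"ay":0,"az":0},{"x":0,"y":0,"z":0.04,"ax":0,"ay":0,"az":0},{"x":0,"y":0,"z":0.06,"ax":0,"ay":0,"az":0},{"x":0,"y":0,"z":0,"ax":0,"ay":0,"az":0}]' -1
python3 -c "
from h import *
st()"
```

```text
clock: 52.65
position: [427.2, -28.3, 46.9]
ee_rot: [0.736, -0.677, -0.0, 0.001]
contact_force: [-0.2, 0.4, -0.3]
gripper_width: 29.9
grasp_force: 0.0
t 52.6 p [427.2 -28.3  46.9] psi -85.2 zax [-0.002 -0.001 -1.   ] j [ 0.32  0.31 -0.69  0.   -0.57 -0.23] F [-0.2  0.4 -0.3] w 29.9 g 0.0
clock: 53.45
position: [426.9, -27.7, 68.4]
ee_rot: [0.736, -0.677, 0.0, -0.001]
contact_force: [-0.4, 0.2, -5.3]
gripper_width: 10.7
grasp_force: 58.8
t 53.5 p [426.9 -27.7  68.4] psi -85.2 zax [ 0.001  0.001 -1.   ] j [ 0.32  0.26 -0.67 -0.   -0.63 -0.23] F [-0.4  0.2 -5.3] w 10.7 g 58.8
```

```bash
python3 -m handwheel '[{"x":0,"y":0,"z":0.1,"ax":0,"ay":0,"az":0},{"x":0,"y":0,"z":0.15,"ax":0,"ay":0,"az":0},{"x":0,"y":0,"z":0.15,"ax":0,"ay":0,"az":0},{"x":0,"y":0,"z":0,"ax":0,"ay":0,"az":0},{"x":0,"y":-0.1,"z":0,"ax":0,"ay":0,"az":0},{"x":0,"y":-0.1,"z":0,"ax":0,"ay":0,"az":0},{"x":0,"y":-0.1,"z":0,"ax":0,"ay":0,"az":0},{"x":0,"y":-0.1,"z":0,"ax":0,"ay":0,"az":0}]'
python3 -m handwheel '[{"x":0,"y":-0.1,"z":0,"ax":0,"ay":0,"az":0},{"x":0,"y":-0.1,"z":0,"ax":0,"ay":0,"az":0},{"x":0,"y":-0.1,"z":0,"ax":0,"ay":0,"az":0},{"x":0,"y":-0.1,"z":0,"ax":0,"ay":0,"az":0},{"x":0,"y":-0.1,"z":0,"ax":0,"ay":0,"az":0},{"x":0,"y":-0.1,"z":0,"ax":0,"ay":0,"az":0},{"x":-0.004,"y":-0.05,"z":0,"ax":0,"ay":0,"az":0},{"x":0,"y":0,"z":0,"ax":0,"ay":0,"az":0}]'
python3 -m handwheel '[{"x":0,"y":0,"z":-0.05,"ax":0,"ay":0,"az":0},{"x":0,"y":0,"z":-0.04,"ax":0,"ay":0,"az":0},{"x":0,"y":0,"z":0,"ax":0,"ay":0,"az":0},{"x":0,"y":0,"z":0,"ax":0,"ay":0,"az":0},{"x":0,"y":0,"z":0,"ax":0,"ay":0,"az":0},{"x":0,"y":0,"z":0,"ax":0,"ay":0,"az":0},{"x":0,"y":0,"z":0,"ax":0,"ay":0,"az":0},{"x":0,"y":0,"z":0,"ax":0,"ay":0,"az":0}]'
python3 -c "
from h import *
st()"
```

```text
clock: 54.25
position: [425.0, -108.3, 145.3]
ee_rot: [0.736, -0.677, -0.002, 0.001]
contact_force: [1.2, -0.0, -5.6]
gripper_width: 10.8
grasp_force: 59.2
clock: 55.05
position: [424.8, -238.2, 145.7]
ee_rot: [0.736, -0.677, -0.002, 0.001]
contact_force: [0.6, -0.4, -5.4]
gripper_width: 11.0
grasp_force: 59.2
clock: 55.85
position: [426.3, -237.9, 129.8]
ee_rot: [0.736, -0.677, 0.0, -0.0]
contact_force: [0.5, 0.1, -5.2]
gripper_width: 10.9
grasp_force: 59.2
t 55.9 p [ 426.3 -237.9  129.8] psi -85.1 zax [ 0. -0. -1.] j [-0.18  0.26 -0.46 -0.   -0.85  0.26] F [ 0.5  0.1 -5.2] w 10.9 g 59.2
```

```bash
python3 -m handwheel '[{"x":0,"y":0,"z":-0.025,"ax":0,"ay":0,"az":0},{"x":0,"y":0,"z":-0.025,"ax":0,"ay":0,"az":0},{"x":0,"y":0,"z":-0.02,"ax":0,"ay":0,"az":0},{"x":0,"y":0,"z":-0.02,"ax":0,"ay":0,"az":0},{"x":0,"y":0,"z":-0.015,"ax":0,"ay":0,"az":0},{"x":0,"y":0,"z":0,"ax":0,"ay":0,"az":0},{"x":0,"y":0,"z":0,"ax":0,"ay":0,"az":0},{"x":0,"y":0,"z":0,"ax":0,"ay":0,"az":0}]'
python3 -c "
from h import *
st()"
```

```text
clock: 56.65
position: [426.2, -237.9, 108.7]
ee_rot: [0.736, -0.677, 0.0, 0.0]
contact_force: [0.4, 0.0, -5.5]
gripper_width: 10.6
grasp_force: 59.2
t 56.6 p [ 426.2 -237.9  108.7] psi -85.1 zax [ 0. -0. -1.] j [-0.18  0.29 -0.49  0.   -0.79  0.26] F [ 0.4  0.  -5.5] w 10.6 g 59.2
```

```bash
python3 -m handwheel '[{"x":0,"y":0,"z":-0.01,"ax":0,"ay":0,"az":0},{"x":0,"y":0,"z":-0.01,"ax":0,"ay":0,"az":0},{"x":0,"y":0,"z":-0.01,"ax":0,"ay":0,"az":0},{"x":0,"y":0,"z":0,"ax":0,"ay":0,"az":0},{"x":0,"y":0,"z":0,"ax":0,"ay":0,"az":0},{"x":0,"y":0,"z":0,"ax":0,"ay":0,"az":0},{"x":0,"y":0,"z":0,"ax":0,"ay":0,"az":0},{"x":0,"y":0,"z":0,"ax":0,"ay":0,"az":0}]'
python3 -c "
from h import *
st()"
```

```text
clock: 57.45
position: [426.4, -238.0, 104.2]
ee_rot: [0.737, -0.676, 0.001, -0.0]
contact_force: [-2.6, 1.7, 5.9]
gripper_width: 11.0
grasp_force: 60.8
t 57.5 p [ 426.4 -238.   104.2] psi -85.1 zax [ 0.001 -0.001 -1.   ] j [-0.18  0.29 -0.49  0.   -0.78  0.26] F [-2.6  1.7  5.9] w 11.0 g 60.8
```

```bash
python3 -m handwheel '[{"x":0,"y":0,"z":0,"ax":0,"ay":0,"az":0},{"x":0,"y":0,"z":0,"ax":0,"ay":0,"az":0},{"x":0,"y":0,"z":0,"ax":0,"ay":0,"az":0},{"x":0,"y":0,"z":0.12,"ax":0,"ay":0,"az":0},{"x":0,"y":0,"z":0.17,"ax":0,"ay":0,"az":0},{"x":-0.0125,"y":0.16,"z":0,"ax":0,"ay":0,"az":-0.06},{"x":-0.0125,"y":0.156,"z":0,"ax":0,"ay":0,"az":-0.06},{"x":0,"y":0,"z":0,"ax":0,"ay":0,"az":0}]' -0.4
python3 -m handwheel '[{"x":0,"y":0,"z":0,"ax":0,"ay":0,"az":0},{"x":0,"y":0,"z":-0.1,"ax":0,"ay":0,"az":0},{"x":0,"y":0,"z":-0.1,"ax":0,"ay":0,"az":0},{"x":0,"y":0,"z":-0.05,"ax":0,"ay":0,"az":0},{"x":0,"y":0,"z":0,"ax":0,"ay":0,"az":0},{"x":0,"y":0,"z":0,"ax":0,"ay":0,"az":0},{"x":0,"y":0,"z":0,"ax":0,"ay":0,"az":0},{"x":0,"y":0,"z":0,"ax":0,"ay":0,"az":0}]'
python3 -c "
from h import *
st();snap('side','s12.png');snap('top','t12.png')
im=cv2.imread('pics/s12.png').astype(float)[190:270,220:300]
w=np.clip(im[...,2]-im[...,:2].max(2)-40,0,None);v,u=np.indices(w.shape);v2,u2=np.nonzero(w);print('red tap px',(u*w).sum()/w.sum()+220,(v*w).sum()/w.sum()+190,len(v2),u2.min()+220,u2.max()+220);print(w2px('side',[420.5,-175,123]))"
```

```text
clock: 58.25
position: [420.9, -172.7, 161.0]
ee_rot: [-0.67, 0.742, -0.0, 0.0]
contact_force: [-0.2, -0.6, 0.3]
gripper_width: 25.6
grasp_force: 0.0
clock: 59.05
position: [421.8, -174.8, 111.4]
ee_rot: [-0.669, 0.743, -0.001, 0.001]
contact_force: [-0.5, 0.7, -1.3]
gripper_width: 25.8
grasp_force: 0.0
t 59.0 p [ 421.8 -174.8  111.4] psi -95.9 zax [ 0.002 -0.    -1.   ] j [-0.04  0.24 -0.56  0.   -0.77 -0.07] F [-0.5  0.7 -1.3] w 25.8 g 0.0
red tap px 259.91857659831123 223.87635705669481 76 256 264
[260.54656508 224.54064827]
```

Tap is between the fingers as predicted. Close and turn clockwise.

```bash
python3 -m handwheel '[{"x":-0.003,"y":0,"z":0,"ax":0,"ay":0,"az":0},{"x":0,"y":0,"z":0,"ax":0,"ay":0,"az":0},{"x":0,"y":0,"z":0,"ax":0,"ay":0,"az":0},{"x":0,"y":0,"z":0,"ax":0,"ay":0,"az":0},{"x":0,"y":0,"z":0,"ax":0,"ay":0,"az":0},{"x":0,"y":0,"z":0,"ax":0,"ay":0,"az":-0.05},{"x":0,"y":0,"z":0,"ax":0,"ay":0,"az":-0.06},{"x":0,"y":0,"z":0,"ax":0,"ay":0,"az":-0.06}]' -1
python3 -m handwheel '[{"x":0,"y":0,"z":0,"ax":0,"ay":0,"az":-0.06},{"x":0,"y":0,"z":0,"ax":0,"ay":0,"az":-0.06},{"x":0,"y":0,"z":0,"ax":0,"ay":0,"az":-0.06},{"x":0,"y":0,"z":0,"ax":0,"ay":0,"az":-0.06},{"x":0,"y":0,"z":0,"ax":0,"ay":0,"az":-0.06},{"x":0,"y":0,"z":0,"ax":0,"ay":0,"az":-0.06},{"x":0,"y":0,"z":0,"ax":0,"ay":0,"az":-0.06},{"x":0,"y":0,"z":0,"ax":0,"ay":0,"az":0}]'
python3 -c "
from h import *
st();print(arm.read_state()['wrist_torque'])"
```

```text
clock: 59.95
position: [421.1, -174.8, 111.1]
ee_rot: [-0.563, 0.826, -0.001, 0.0]
contact_force: [0.4, 0.5, 3.7]
gripper_width: 8.3
grasp_force: 60.9
clock: 60.75
position: [421.6, -175.1, 111.1]
ee_rot: [-0.267, 0.964, -0.001, 0.001]
contact_force: [1.5, -2.5, 3.4]
gripper_width: 8.7
grasp_force: 60.8
t 60.8 p [ 421.6 -175.1  111.1] psi -149.0 zax [ 0.002 -0.001 -1.   ] j [-0.04  0.23 -0.56  0.   -0.77 -1.  ] F [ 1.5 -2.5  3.4] w 8.7 g 60.8
[-0.72506407 -0.29282371 -0.05995146]
```

```bash
python3 -m handwheel '[{"x":0,"y":0,"z":0,"ax":0,"ay":0,"az":-0.06},{"x":0,"y":0,"z":0,"ax":0,"ay":0,"az":-0.06},{"x":0,"y":0,"z":0,"ax":0,"ay":0,"az":-0.06},{"x":0,"y":0,"z":0,"ax":0,"ay":0,"az":-0.06},{"x":0,"y":0,"z":0,"ax":0,"ay":0,"az":-0.05},{"x":0,"y":0,"z":0,"ax":0,"ay":0,"az":0},{"x":0,"y":0,"z":0,"ax":0,"ay":0,"az":0},{"x":0,"y":0,"z":0,"ax":0,"ay":0,"az":0}]'
python3 -c "
from h import *
st();print(arm.read_state()['wrist_torque'])"
python3 -m handwheel '[{"x":0,"y":0,"z":0,"ax":0,"ay":0,"az":0},{"x":0,"y":0,"z":0,"ax":0,"ay":0,"az":0},{"x":0,"y":0,"z":0,"ax":0,"ay":0,"az":0},{"x":0,"y":0,"z":0.05,"ax":0,"ay":0,"az":0},{"x":0,"y":0,"z":0.15,"ax":0,"ay":0,"az":0},{"x":0,"y":0,"z":0.2,"ax":0,"ay":0,"az":0},{"x":0,"y":0,"z":0.2,"ax":0,"ay":0,"az":0},{"x":0,"y":0,"z":0.2,"ax":0,"ay":0,"az":0}]' -0.43
python3 -m handwheel '[{"x":0,"y":0.2,"z":0,"ax":0,"ay":0,"az":0},{"x":0,"y":0.2,"z":0,"ax":0,"ay":0,"az":0},{"x":0,"y":0.2,"z":0,"ax":0,"ay":0,"az":0},{"x":0,"y":0.2,"z":0,"ax":0,"ay":0,"az":0},{"x":0,"y":0,"z":0,"ax":0,"ay":0,"az":0},{"x":0,"y":0,"z":0,"ax":0,"ay":0,"az":0},{"x":0,"y":0,"z":0,"ax":0,"ay":0,"az":0},{"x":0,"y":0,"z":0,"ax":0,"ay":0,"az":0}]'
python3 - <<'E'
from h import *
st();snap('side','s13.png')
def red(f):
    im=cv2.imread(f'pics/{f}.png').astype(float)[190:270,220:300]
    w=np.clip(im[...,2]-im[...,:2].max(2)-40,0,None);v,u=np.nonzero(w);print(f,'tap px u',u.min()+220,u.max()+220,'v',v.min()+190,v.max()+190)
red('s0');red('s13')
# lid height: registration of lid area
A,B=[cv2.imread(f'pics/{f}.png',0).astype(np.float32)[215:300,222:295] for f in('s0','s13')]
cc,W=cv2.findTransformECC(A,B,np.eye(2,3,dtype=np.float32),cv2.MOTION_TRANSLATION,(3,200,1e-6));print('lid shift',W[:,2],cc)
im=cv2.imread('pics/s13.png').astype(float)[245:292,325:342]
w=np.clip(im[...,2]-im[...,:2].max(2)-15,0,None); v,u=np.indices(w.shape);print('ptr',(v*w).sum()/w.sum()+245)
blobs(160,510,670,0,170)
snap('top','t13.png')
a,b=[cv2.cvtColor(cv2.imread(f'pics/{f}.png'),cv2.COLOR_BGR2GRAY).astype(np.float32)[225:275,355:437] for f in('t0','t13')]
cc,W=cv2.findTransformECC(a,b,np.eye(2,3,dtype=np.float32),cv2.MOTION_TRANSLATION,(3,200,1e-6));print('top lid shift',W[:,2],cc)
E
```

```text
clock: 61.55
position: [421.8, -175.4, 111.1]
ee_rot: [-0.044, 0.999, -0.001, 0.001]
contact_force: [1.6, -5.3, 2.4]
gripper_width: 8.4
grasp_force: 60.6
t 61.5 p [ 421.8 -175.4  111.1] psi -175.0 zax [ 0.003 -0.001 -1.   ] j [-0.04  0.24 -0.56  0.   -0.77 -1.45] F [ 1.6 -5.3  2.4] w 8.4 g 60.6
[-1.36488437 -0.4386807  -0.01384002]
clock: 62.35
position: [420.0, -174.5, 273.0]
ee_rot: [-0.043, 0.999, 0.0, 0.0]
contact_force: [2.4, 0.6, -0.4]
gripper_width: 24.4
grasp_force: 0.0
clock: 63.15
position: [420.4, -15.6, 270.7]
ee_rot: [-0.042, 0.999, -0.0, -0.0]
contact_force: [-0.4, -0.3, -0.3]
gripper_width: 24.3
grasp_force: 0.0
t 63.1 p [420.4 -15.6 270.7] psi -175.2 zax [-0. -0. -1.] j [ 0.35 -0.   -0.39  0.   -1.19 -1.84] F [-0.4 -0.3 -0.3] w 24.3 g 0.0
s0 tap px u 251 269 v 221 228
s13 tap px u 252 269 v 221 228
lid shift [ 0.32418793 -0.0751283 ] 0.9120922777101192
ptr 264.0570469798658
blob [628.1  49.2 160. ] wh [27 15] area 198
blob [619.1 123.9 160. ] wh [28  9] area 210
blob [554.2 119.6 160. ] wh [28  9] area 195
blob [555.2  42.5 160. ] wh [28  9] area 186
top lid shift [-0.34352446 -0.6143116 ] 0.7247698601398195
```

```bash
python3 -c "
from bench import arm
print(arm.job_done())"
```

```text
the job is handed in; nothing more can be done
None
```

The job is handed in at about 63 s on the clock: all four samples are on the pan, the beam is level at about -0.006 rad by my image measurements, the lid is back on the box and the tap is shut; the hand-in gave no verdict.

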